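Pack the ring bars into the clamshell case

TASK

Pack the ring bars away for the night: first lift the hand mirror off the open carrying case and lay it wholly on the grey counter pad, then lay every ring bar level in the case, one to a cradle. When all of them are in, fold the lid over and press it home so that the two rims meet all round, and last push both brass hasps up flat against the closed case. Leave the other things on the stall where they are.

Things in the scene. Friction and masses are not known exactly. Their poses are not given: they have to be found in the camera images.
- case: fixed silver case lying open like a book: two shells 210 mm (its x) by 150 by 32 mm deep, 4 mm walls and floors, cream inside. Origin on the table under mid hinge line; x along the hinge, roughly away from the robot; z up. The base shell, y = -150 to 0 mm, rim at z = 32 mm, does not move; the lid is hinged on y = 0, z = 32 mm
- cradle_mid (a point): mid-base, at x = 0, y = -75, z = 24 mm of the case, axes as the case. Two wine-red ribs 6 mm thick run along x, 48 mm either side of this point; their V-notches, points at rim height, make four cradles at x = -72, -24, 24, 72 mm. A bar lies along y in a pair of notches, its centre at this point's height and within 8 mm of its y. Between them it is free down to the floor, 20 mm below
- lid (a joint): lid angle, rad: 0 = closed, rims touching; 3.14 = folded right open, lying on the table on the case's +y side. Starts nearly right open. Stiff friction hinge (0.5 N m; lid 0.45 kg): it stays at any angle where it is left and takes about 5 N at the free edge to move
- lid_handle (a point): middle of the lid's orange handle, a round bar 12 mm thick along the case's x, 78 mm free between its posts, standing off the lid's free edge with a 39 mm gap, 195 mm from the hinge line; on the lid it lies 6 mm from the rim plane. Height 26 mm with the lid right open, 38 mm closed, then at x = 0, y = -195 mm of the case
- lid_hinge (a point): middle of the hinge line, 32 mm above the table, at x = y = 0 of the case
- hasp_near (a joint): brass hasp on the base's outer wall (y = -150 mm of the case) at x = -75 mm, rad: 0 = upright, flat on the case; 1.5 = straight out towards -y, the limit. Plate 28 mm wide along x, 4 mm thick, 42 mm long, its hinge line along x at z = 14 mm; stays where left; moves at a light push, best in and up
- hasp_near_tip (a point): point 2 mm from the free edge of that hasp, 40 mm from its hinge line
- hasp_far (a joint): the same hasp at x = +75 mm of the case
- hasp_far_tip (a point): point 2 mm from the free edge of that hasp, 40 mm from its hinge line
- mirror_grip (a point): hand mirror, 187 mm long, 12 mm thick, pink wood, about 0.18 kg, lying flat glass up, at first across the base shell of the case. This point is half-way up its handle (22 mm wide), at the balance point, where it is best gripped; the mirror's x points to the glass. The round head, 84 mm across, begins 18 mm from here
- mirror_glass (a point): centre of the mirror's round head, 60 mm from the grip point, half-way up
- mirror_end (a point): near the handle's end, 85 mm from the grip point, half-way up; the handle ends in a half-round of 11 mm radius about it (the last 11 mm look only)
- pad_top (a point): centre of the upper face of the fixed grey counter pad, 250 mm (its x) by 150 mm (its y), 4 mm thick
- bar1_center (a point): ring bar 1: rose velvet rod 20 mm thick with small rings (look only), 30 mm bare for gripping at the middle, a white square cap 28 x 28 x 8 mm at each end; 132 mm long, 0.09 kg. This point is the rod's centre, 14 mm above what the caps stand on; its x runs along the rod; either end and any face up will do. None if absent (2 to 4 are present)
- bar2_center (a point): ring bar 2: teal velvet rod 20 mm thick with small rings (look only), 30 mm bare for gripping at the middle, a white square cap 28 x 28 x 8 mm at each end; 132 mm long, 0.09 kg. This point is the rod's centre, 14 mm above what the caps stand on; its x runs along the rod; either end and any face up will do. None if absent (2 to 4 are present)
- bar3_center (a point): ring bar 3: violet velvet rod 20 mm thick with small rings (look only), 30 mm bare for gripping at the middle, a white square cap 28 x 28 x 8 mm at each end; 132 mm long, 0.09 kg. This point is the rod's centre, 14 mm above what the caps stand on; its x runs along the rod; either end and any face up will do. None if absent (2 to 4 are present)
- bar4_center (a point): ring bar 4: mustard velvet rod 20 mm thick with small rings (look only), 30 mm bare for gripping at the middle, a white square cap 28 x 28 x 8 mm at each end; 132 mm long, 0.09 kg. This point is the rod's centre, 14 mm above what the caps stand on; its x runs along the rod; either end and any face up will do. None if absent (2 to 4 are present)
- ring_box: bystander: closed rose ring box, 60 x 60 x 45 mm, origin under it
- bead_jar: bystander: turquoise bead jar with brass cap, 64 mm across, 80 mm high, origin under it
- card_reader: bystander: black card reader, 150 x 75 x 23 mm, origin under it
- mug: bystander: white mug, 80 mm across, 95 mm high, origin under it
- gift_box: bystander: cream gift box with violet ribbon, 74 x 74 x 30 mm, origin under it
Things that resemble listed ones, but are neither listed nor needed, are in the scene too. Of the things like the part that bears bar2_center, leave any that is green; of the rest the smaller one is meant.

How it is judged:
On the way, in this order (a step that is already met when the one before it is completed fails the run):
1. the mirror lies wholly on the counter pad (x of mirror_glass in the frame of pad_top between -0.083 and 0.083 m and y of mirror_glass in the frame of pad_top between -0.033 and 0.033 m and z of mirror_glass in the frame of pad_top between 0 and 0.012 m and x of mirror_end in the frame of pad_top between -0.119 and 0.119 m and y of mirror_end in the frame of pad_top between -0.066 and 0.066 m and z of mirror_end in the frame of pad_top between 0 and 0.012 m), for 0.2 s.
2. every ring bar present lies in a cradle of the case (z of bar1_center in the frame of case between 0.019 and 0.029 m and x of bar1_center in the frame of case between -0.085 and 0.085 m and y of bar1_center in the frame of case between -0.085 and -0.065 m and angle between the x axis of each of bar1_center, bar2_center, bar3_center, bar4_center and the y axis of case, either way round below 0.12 rad and linear speed of each of bar1, bar2, bar3, bar4 below 0.03 m/s and z of bar2_center in the frame of case between 0.019 and 0.029 m and x of bar2_center in the frame of case between -0.085 and 0.085 m and y of bar2_center in the frame of case between -0.085 and -0.065 m and z of bar3_center in the frame of case between 0.019 and 0.029 m and x of bar3_center in the frame of case between -0.085 and 0.085 m and y of bar3_center in the frame of case between -0.085 and -0.065 m and z of bar4_center in the frame of case between 0.019 and 0.029 m and x of bar4_center in the frame of case between -0.085 and 0.085 m and y of bar4_center in the frame of case between -0.085 and -0.065 m), for 0.2 s.
3. the lid is closed, rim on rim (value of joint lid below 0.025 rad), for 0.2 s.
4. both hasps are up against the closed case (value of joint lid below 0.025 rad and value of joint each of hasp_near, hasp_far below 0.12 rad), for 0.2 s.
At the end, for the whole second after the job is handed in: Mirror flat and at rest, wholly on the pad; every bar present level in a cradle (centre within 5 mm of seated height and 10 mm of mid-length, within 0.12 rad of the cradle's line); lid within 0.025 rad of closed (4 mm at the rim), both hasps within 0.12 rad of flat (all of step 1 and all of step 2 and all of step 4 and linear speed of mirror below 0.03 m/s); the robot touches nothing.
It fails at once if the ring box is moved more than 4 cm (distance of ring_box from where it was at the start of the episode above 0.04 m).
It fails at once if the bead jar is moved more than 4 cm (distance of bead_jar from where it was at the start of the episode above 0.04 m).
It fails at once if the card reader is moved more than 4 cm (distance of card_reader from where it was at the start of the episode above 0.04 m).
It fails at once if the mug is moved more than 4 cm (distance of mug from where it was at the start of the episode above 0.04 m).
It fails at once if the gift box is moved more than 4 cm (distance of gift_box from where it was at the start of the episode above 0.04 m).
Of bar1, bar2, bar3, bar4 only 2 to 4 are there at a start; the rules pass over those that are not, and their reading is None.
At some moment in a run one of bar1, bar2, bar3, bar4 may be knocked a few centimetres aside while the robot is not near it.
Once in a run the grip may slacken for a moment while it holds something.
It also fails if it takes over 210 s, if anything falls off the work surface, if the arm or the gripper's body presses on something with over 40 N, if the wrist force passes 120 N, or if a joint passes its speed limit or range.

ROBOT

A 6-joint arm with a two-finger parallel gripper is mounted at the origin on the work surface. World frame = base frame: x ahead of the robot, y to its left, z up, the work surface at z = 0. Lengths are in m, angles in rad, forces in N, time in s.
With the tool pointing down it reaches from about 0.35 to 0.775 m from the base axis. Payload 5.5 kg.
Tool frame: the origin (TCP) lies between the finger pads; the fingertips stand 17 mm ahead of it and the grasp point (between the pads) lies 2 mm behind it (env.finger_overhang is the distance from the TCP to the fingertips, in m); z points along the fingers, y is the line along which they close (so a half turn about z gives the same grasp; the last joint's range is limited). The gripper opens to 85 mm and grips with 20 to 120 N. Pads are 22 mm wide; open, the fingers measure 114 mm over their backs; the gripper's body (76 mm by 85 mm) begins 54 mm behind the grasp point. The pads swing forward as they close: fully open they stand 13 mm farther back than shut.
Start: joints at [-1.303, 0.313, 0.046, 1.304, 0, 1.431], TCP at [0.228, -0.528, 0.248] pointing down, gripper open.
Joint ranges: [-2.76, 2.76], [-0.86, 1.69], [-1.03, 1.26], [-2.2, 2.34], [-1.47, 1.5], [-3.14, 3.14]. Speed limits (rad/s): [2.57, 2.57, 3.14, 3.14, 3.14, 3.14].

INTERFACE

Orientations are given as a unit quaternion [w, x, y, z].
In Python, from workcell import env gives the robot as it stands. The module is installed in compiled form; this text tells all that it offers.
- The arm moves only by the shell command python3 -m pendant 'ROWS' [FORCE]. ROWS is JSON, a list of rows, each a list of 5 numbers: the gripper's target within -1 to 1 (fully open at 1, half-way at 0, shut at -1), then the shift along the tool's x, y, z in m, then the turn about the tool's z in rad. A call has 1 to 8 rows; each row shifts and turns the commanded pose from where the row before left it, along the tool's axes as they then stand; what a row does not reach is not made up. A row lasts 1/8 s, in which the tool goes at most 62.5 mm and 10.7 degrees, less where a joint would pass 70% of its speed; a pose out of reach is approached as far as the arm can. A call with a gripper value outside its range is refused whole. The fingers move at their own pace and stop on an object; FORCE is the grip in N (left out, the last holds). Time passes only in rows, so rows that do not move let the fingers close. It gives the time, the measured TCP pose, the force, the opening and the grip force at its end, in the units of the state.
- env.get_state(): the state, without advancing time (a new reading comes with each control period).
- env.read_camera(name): name is "side" or "top" or "wrist"; returns the picture (480x640x3 uint8, red, green, blue); there is no depth.
- env.calibration(name): a dict with "K" (3x3 intrinsics, pixels), "T" (4x4, takes a point from camera to world coordinates); the wrist camera has in their place "tool_from_camera" (4x4, takes a point from camera to tool coordinates, whose origin is the TCP and whose axes are the flange's). Camera axes: x right, y down, z forward; pixel columns grow to the right and rows downward; lengths in m; the calibration is good to about 2 mm. The wrist camera is an equidistant fisheye: a pixel r from the principal point sees the ray r / f radians off the axis. A picture is of the moment at which its call begins: read the wrist's pose just before it. calibration takes no time and is no camera call.
- env.hand_in(): hands the job in; it is judged then, once.
Trained networks look in the newest picture that a camera, given by its name, has taken for a name from the list of things; names that differ only in an ending like _2 or _b are one class to them, and where a whole thing is asked for, a point or a joint stands for the part that bears it (a point fixed in the world has none). Each returns a list of dicts, best first, with "score" (0 to 1); they miss things now and then, are a little off and sometimes report something else, mostly with a low value. They report only what shows in the picture. A call takes as long as a camera call. They do not tell look-alikes from the thing itself.
- env.recognise(camera, label): "centre" ([column, row] in pixels, amid what is visible of it).
The state is a dict: "clock": time; "joint_pos": joint angles; "qvel": joint speeds; "tau": joint torques, N m; "tcp_pos": TCP position; "orientation": TCP orientation; "wrist_force": force on the tool from outside, world axes, zero at the start; "ft_torque": the same for the moment, N m; "finger_gap": finger opening in m; "grip_force": force on a finger pad.
Only numpy, scipy, OpenCV 4.12 (cv2) and the standard library are available. Lean on these libraries where they do the work, as an engineer would, in place of code of your own. Each camera call takes 0.05 s, during which the arm holds its last target. There are 200 camera calls.

## Working session

There is one attempt and no reset: what is moved stays moved. The work goes in short steps, Python scripts to look and compute and a shell command to move; the robot and the scene stay as the last step left them, time stands still between calls to the robot, and variables do not carry over. Pictures are saved under pics/ and viewed, at most 14 in all, crops included, and the job is handed in when it is done.

```bash
mkdir -p pics
cat > h.py <<'E'
import numpy as np,cv2,json
from workcell import env
from scipy.spatial.transform import Rotation as R
def snap(c,f=None):
    s=env.get_state(); im=env.read_camera(c)
    if f: cv2.imwrite('pics/'+f,im[:,:,::-1])
    return im,s
def toolT(s):
    q=s['orientation'];T=np.eye(4);T[:3,:3]=R.from_quat([q[1],q[2],q[3],q[0]]).as_matrix();T[:3,3]=s['tcp_pos'];return T
def ray(c,px,s=None):
    cal=env.calibration(c);K=np.array(cal['K']);u=(px[0]-K[0,2])/K[0,0];v=(px[1]-K[1,2])/K[1,1]
    if c=='wrist':
        T=toolT(s)@np.array(cal['tool_from_camera']);r=np.hypot(u,v)
        d=np.array([u/r*np.sin(r),v/r*np.sin(r),np.cos(r)]) if r>0 else np.array([0,0,1.])
    else: T=np.array(cal['T']);d=np.array([u,v,1.])
    return T[:3,3],T[:3,:3]@d
def at(c,px,z,s=None):
    o,d=ray(c,px,s);return (o+d*(z-o[2])/d[2]).round(4)
def proj(c,p,s=None):
    cal=env.calibration(c);K=np.array(cal['K'])
    T=toolT(s)@np.array(cal['tool_from_camera']) if c=='wrist' else np.array(cal['T'])
    q=np.linalg.inv(T)@np.r_[p,1];q=q[:3]
    if c=='wrist':
        r=np.hypot(q[0],q[1]);t=np.arctan2(r,q[2]);x=q[0]/r*t;y=q[1]/r*t
    else: x,y=q[0]/q[2],q[1]/q[2]
    return np.array([K[0,0]*x+K[0,2],K[1,1]*y+K[1,2]]).round(1)
def rec(c,l,n=4,z=None,s=None):
    for d in env.recognise(c,l)[:n]:
        print(l,c,round(d['score'],2),np.round(d['centre'],1),at(c,d['centre'],z,s) if z is not None else '')
E
python3 - <<'E'
from h import *
im,s=snap('top','top0.png');snap('side','side0.png')
print(s['tcp_pos'],s['orientation'],s['finger_gap'])
for l,z in [('case',.03),('lid_handle',.026),('hasp_near',.014),('hasp_far',.014),('mirror_grip',.038),('mirror_glass',.038),('mirror_end',.038),('pad_top',.004),('bar1_center',.014),('bar2_center',.014),('bar3_center',.014),('bar4_center',.014),('ring_box',.045),('bead_jar',.08),('card_reader',.023),('mug',.095),('gift_box',.03)]: rec('top',l,5,z)
print(env.calibration('top'))
E
```

```text
[ 0.22789808 -0.5273916   0.24741905] [-9.09190761e-04  9.79286868e-01  2.02475681e-01 -4.66510761e-05] 0.08566518770633483
case top 0.73 [294.5 237.4] [0.5484 0.0427 0.03  ]
case top 0.27 [485.3 320.6] [ 0.3336 -0.4185  0.03  ]
lid_handle top 0.94 [272.3 238.3] [0.5479 0.0979 0.026 ]
hasp_near top 0.47 [474.  183.5] [ 0.6797 -0.4161  0.014 ]
hasp_near top 0.45 [368.9 266.7] [ 0.473  -0.1408  0.014 ]
hasp_near top 0.16 [266.3 236.8] [0.5538 0.1137 0.014 ]
hasp_far top 0.68 [368.2 203.7] [ 0.6329 -0.1446  0.014 ]
hasp_far top 0.44 [292.7 236.1] [0.5541 0.0476 0.014 ]
mirror_grip top 0.82 [327.5 246.2] [ 0.5236 -0.0384  0.038 ]
mirror_grip top 0.27 [273.2 241.7] [0.5376 0.095  0.038 ]
mirror_glass top 0.82 [327.3 247. ] [ 0.5216 -0.0378  0.038 ]
mirror_glass top 0.61 [268.7 236.7] [0.5503 0.1059 0.038 ]
mirror_end top 0.92 [326.7 246.1] [ 0.5239 -0.0364  0.038 ]
pad_top top 0.84 [149.3 268.3] [0.482 0.407 0.004]
pad_top top 0.58 [233.9 325.1] [0.3369 0.1964 0.004 ]
bar1_center top 0.72 [426.1 209.5] [ 0.6149 -0.2906  0.014 ]
bar1_center top 0.32 [151.5 270.2] [0.4762 0.3987 0.014 ]
bar
[... 466 characters left out ...]
.08  ]
bead_jar top 0.69 [485.6 321.8] [ 0.3308 -0.4047  0.08  ]
card_reader top 0.91 [235.1 325.9] [0.3349 0.1909 0.023 ]
card_reader top 0.53 [294.  240.5] [0.5416 0.0442 0.023 ]
mug top 0.66 [187.8 174.3] [0.6973 0.294  0.095 ]
gift_box top 0.73 [351.7 316.4] [ 0.3512 -0.0932  0.03  ]
{'K': array([[591.63853244,   0.        , 321.09178121],
       [  0.        , 591.63853244, 237.46769791],
       [  0.        ,   0.        ,   1.        ]]), 'T': array([[-0.02306155, -0.98919285,  0.14479529,  0.33443396],
       [-0.99967473,  0.02123934, -0.0141182 , -0.002512  ],
       [ 0.01089027, -0.14507378, -0.9893609 ,  1.48100086],
       [ 0.        ,  0.        ,  0.        ,  1.        ]])}
```

View pics/top0.png

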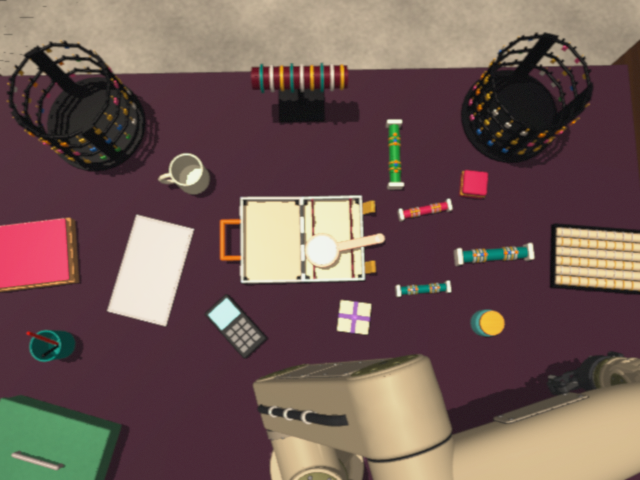

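View pics/side0.png

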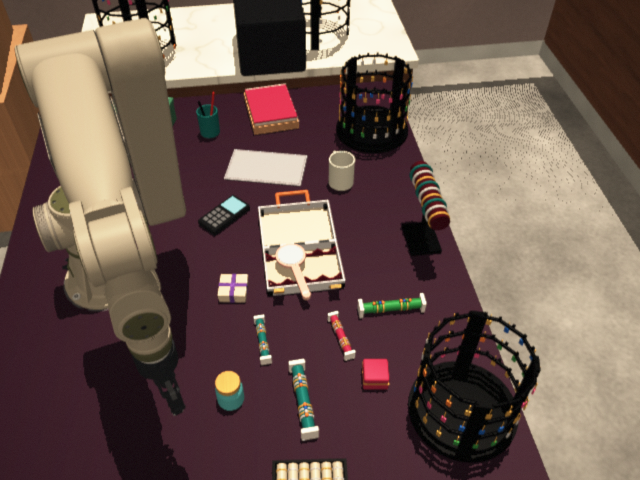

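Top view: case is open, hinge at col ≈302, base to the right, hasps at (369,207) and (369,267). The mirror head is at (322,250) and its handle end at (384,239). The pad is the white-grey sheet at (150,270). The rose bar is at (426,210).

Candidates for bar2: small teal (424,288), large teal (494,255), and green (395,153). The small teal fits, because the green is excluded and it is the smaller of the other two. No violet or mustard bars show, so the set is bars 1 and 2. One enlarged crop to confirm and to read corners.

Run:
```python
from h import *
im=cv2.imread('pics/top0.png')
c=im[140:310,225:545]; cv2.imwrite('pics/crop.png',cv2.resize(c,None,fx=2.5,fy=2.5,interpolation=cv2.INTER_CUBIC))
```

```text
(no output)
```

View pics/crop.png

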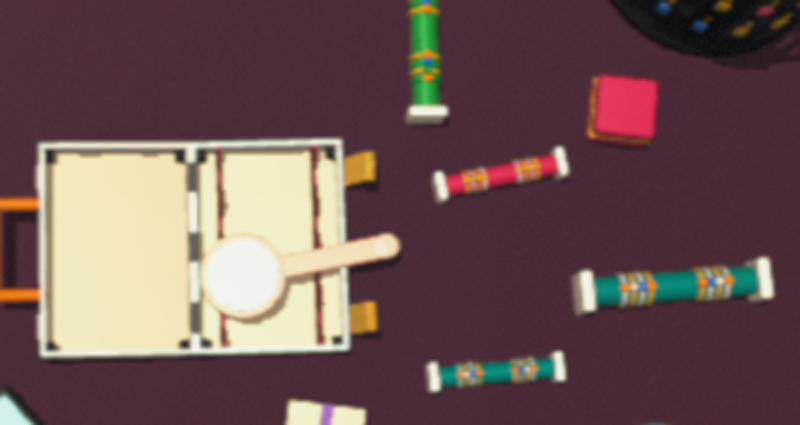

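The crop confirms it: small teal at crop (497,371) has the same length as the rose bar at (500,173). The large teal at (675,286) is clearly bigger, and green is excluded. Next, the poses.

```bash
cat > tgt.py <<'E'
from h import *
# rows needed: world xyz, yaw (of tool x, rad, mod pi)
def go(x,y,z,yaw=None,s=None):
    s=s or env.get_state();T=toolT(s);psi=np.arctan2(T[1,0],T[0,0]);dt=0
    if yaw is not None: dt=-((yaw-psi+np.pi/2)%np.pi-np.pi/2)
    print('tcp',s['tcp_pos'].round(4),'yaw',psi.round(3),'j6',np.round(s['joint_pos'][5],2),'gap',round(s['finger_gap'],3),'t',s['clock'])
    print(' turn',round(dt,3))
    p=psi-dt;d=np.array([x,y,z])-s['tcp_pos']
    print(' then shift',np.round([np.cos(p)*d[0]+np.sin(p)*d[1],np.sin(p)*d[0]-np.cos(p)*d[1],-d[2]],4))
E
python3 - <<'E'
from tgt import *
f=lambda u,v,z:at('top',(u/2.5+225,v/2.5+140),z)
c=[f(*p,.032)[:2] for p in [(40,143),(44,356),(342,140),(348,350)]]
for q in c:print(q)
print('dims',np.linalg.norm(c[2]-c[0]),np.linalg.norm(c[3]-c[1]),np.linalg.norm(c[2]-c[3]))
xd=(c[0]-c[1]+c[2]-c[3]);yd=(c[0]-c[2]+c[1]-c[3]);print('case yaw',np.arctan2(xd[1],xd[0]),np.arctan2(yd[1],yd[0])-np.pi/2,'origin',np.mean(c,0))
g=f(242,276,.040);e=f(388,246,.038);print('glass',g,'end',e,np.linalg.norm(g-e));d=(e-g)/np.linalg.norm(g-e);print('grip',g+.06*d,np.arctan2(-d[1],-d[0]))
for n,a,b in [('bar1',(438,186),(561,162)),('bar2',(432,377),(559,367))]:
    a=f(*a,.014);b=f(*b,.014);print(n,(a+b)/2,np.arctan2(*(a-b)[1::-1]),np.linalg.norm(a-b))
P=[at('top',p,.004)[:2] for p in [(137,215),(193,230),(165,325),(108,308)]]
print('pad',np.mean(P,0),np.linalg.norm(P[0]-P[3]),np.linalg.norm(P[0]-P[1]),np.arctan2(*(P[0]+P[1]-P[2]-P[3])[::-1]))
go(0.52,-.1,.25)
print(env.calibration('wrist'))
E
```

```text
[0.6524 0.1744]
[0.4396 0.1712]
[ 0.6492 -0.1275]
[ 0.4389 -0.1264]
dims 0.3019169587817153 0.29760082325154946 0.2103028768229289
case yaw 0.0049633248777026925 -0.006505329415747552 origin [0.545025 0.022925]
glass [ 0.5132 -0.0241  0.04  ] end [ 0.5402 -0.1689  0.038 ] 0.14730933439534644
grip [ 0.52419727 -0.08307793  0.03918539] 1.7551433596171275
bar1 [ 0.61475 -0.2874   0.014  ] 1.7446975159327833 0.1277264655425805
bar2 [ 0.4151  -0.27365  0.014  ] 1.6259888344981446 0.12689322282927487
pad [0.48035  0.403025] 0.2414798749378507 0.14743205214606492 -0.2771982134496259
tcp [ 0.228  -0.5279  0.2483] yaw 0.408 j6 1.43 gap 0.085 t 0.95
 turn 0
 then shift [ 0.4377 -0.277  -0.0017]
{'K': array([[371.64829954,   0.        , 321.0883964 ],
       [  0.        , 371.64829954, 243.47789314],
       [  0.        ,   0.        ,   1.        ]]), 'tool_from_camera': array([[ 1.18945938e-04, -9.57387708e-01, -2.88805753e-01,
         7.41488231e-02],
       [ 9.99999394e-01, -2.02175767e-04,  1.08206453e-03,
        -1.48094365e-04],
       [-1.09434480e-03, -2.88805707e-01,  9.57387103e-01,
        -1.24395592e-01],
       [ 0.00000000e+00,  0.00000000e+00,  0.00000000e+00,
         1.00000000e+00]])}
```

```bash
python3 -m pendant '[[1,0,0,0,-0.168],[1,0,0,0,-0.168],[1,0,0,0,-0.168],[1,0,0,0,-0.168],[1,0,0,0,-0.168],[1,0,0,0,-0.168],[1,0,0,0,-0.168],[1,0,0,0,-0.171]]' && python3 -m pendant '[[1,0.032,0.031,0,0],[1,0.032,0.031,0.005,0],[1,0.032,0.031,0.005,0],[1,0.032,0.031,0.005,0],[1,0.032,0.031,0.005,0],[1,0.032,0.031,0.005,0],[1,0.032,0.031,0.005,0],[1,0.032,0.031,0.005,0]]' &&  python3 -m pendant '[[1,0.032,0.031,0,0],[1,0.032,0.031,0.005,0],[1,0.032,0.031,0.005,0],[1,0.032,0.031,0.005,0],[1,0,0,0,0],[1,0,0,0,0]]'
python3 - <<'E'
from tgt import *
im,s=snap('wrist','w1.png')
go(.524,-.083,.045,1.755)
for l,z in [('mirror_grip',.038),('mirror_glass',.038),('mirror_end',.038),('hasp_near',.014),('hasp_far',.014),('case',.032),('bar1_center',.014)]: rec('wrist',l,2,z,s)
E
```

```text
clock: 1.95
tcp_pos: [0.228, -0.5279, 0.2483]
orientation: [0.0, 0.637, 0.771, -0.0]
wrist_force: [0.3, 0.2, 0.3]
finger_gap: 0.0858
grip_force: 0.0
clock: 2.95
tcp_pos: [0.4258, -0.2296, 0.2134]
orientation: [0.0, 0.639, 0.769, -0.0]
wrist_force: [0.8, -0.2, 0.9]
finger_gap: 0.0851
grip_force: 0.0
clock: 3.7
tcp_pos: [0.5233, -0.0823, 0.1982]
orientation: [-0.0, 0.639, 0.769, -0.0]
wrist_force: [0.3, -0.9, -0.0]
finger_gap: 0.0856
grip_force: 0.0
tcp [ 0.5232 -0.0828  0.1983] yaw 1.754 j6 1.08 gap 0.086 t 3.75
 turn -0.001
 then shift [-0.0003  0.0008  0.1533]
mirror_grip wrist 0.73 [324.4 169.6] [ 0.5177 -0.036   0.038 ]
mirror_glass wrist 0.95 [323.6 168.6] [ 0.517  -0.0353  0.038 ]
hasp_near wrist 0.62 [244.5 282.8] [ 0.4655 -0.1513  0.014 ]
hasp_far wrist 0.63 [416.7 311.5] [ 0.6293 -0.1513  0.014 ]
case wrist 0.9 [383.2 125.6] [0.5562 0.0066 0.032 ]
bar1_center wrist 0.62 [368. 377.] [ 0.6012 -0.2339  0.014 ]
bar1_center wrist 0.35 [398.2  52.1] [0.5596 0.0724 0.014 ]
```

View pics/w1.png

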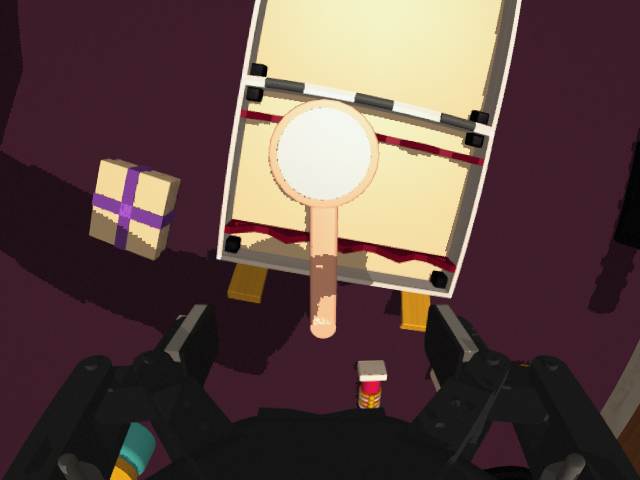

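The wrist view shows the mirror head at (324,153), handle end near (322,326), and base corners at (220,258) and (451,295).

Run:
```python
from tgt import *
s=env.get_state()
f=lambda p,z:at('wrist',p,z,s)
g=f((324,153),.044);e=f((322.5,325),.042);d=(e-g);L=np.linalg.norm(d);d/=L;print('glass',g,'end',e,L,'grip',g+.06*d,np.arctan2(-d[1],-d[0]))
for p in [(220,259),(452,296),(245,80),(493,131)]:print(f(p,.032))
go(*(g+.06*d)[:2],.043,np.arctan2(-d[1],-d[0]))
```

```text
glass [ 0.5152 -0.0237  0.044 ] end [ 0.5405 -0.1657  0.042 ] 0.1442500953205924 grip [ 0.52572339 -0.08276409  0.04316811] 1.747115176790862
[ 0.4446 -0.126   0.032 ]
[ 0.6514 -0.124   0.032 ]
[0.4444 0.0228 0.032 ]
[0.6488 0.0247 0.032 ]
tcp [ 0.5233 -0.0829  0.1985] yaw 1.754 j6 1.08 gap 0.086 t 4.1
 turn 0.007
 then shift [-0.0002  0.0024  0.1555]
```

```bash
python3 -m pendant '[[0.3,0,0.002,0.04,0],[0.3,0,0,0.04,0],[0.3,0,0,0.03,0],[0.3,0,0,0.023,0],[0.3,0,0,0.02,0],[0.3,0,0,0,0]]' 50 && python3 -m pendant '[[-1,0,0,0,0],[-1,0,0,0,0],[-1,0,0,0,0],[-1,0,0,0,0]]' 50 && python3 -m pendant '[[-1,0,0,-0.02,0],[-1,0,0,-0.04,0],[-1,0,0,-0.05,0],[-1,0,0,-0.05,0],[-1,0,0,0,0]]'
python3 - <<'E'
from tgt import *
go(.4815,.403,.15,-0.277+np.pi)
E
```

```text
clock: 4.85
tcp_pos: [0.5244, -0.0818, 0.0441]
orientation: [-0.001, 0.639, 0.769, -0.0]
wrist_force: [-0.5, 0.4, 0.3]
finger_gap: 0.0558
grip_force: 0.0
clock: 5.35
tcp_pos: [0.5263, -0.0823, 0.0465]
orientation: [0.001, 0.639, 0.769, 0.0]
wrist_force: [-1.4, 1.5, 6.0]
finger_gap: 0.0204
grip_force: 51.4
clock: 5.98
tcp_pos: [0.5279, -0.0826, 0.2096]
orientation: [0.004, 0.639, 0.769, 0.002]
wrist_force: [0.2, -0.3, -2.6]
finger_gap: 0.0206
grip_force: 50.5
tcp [ 0.5279 -0.0826  0.2096] yaw 1.755 j6 1.08 gap 0.021 t 5.975
 turn -1.11
 then shift [0.1774 0.4544 0.0596]
```

```bash
python3 -m pendant '[[-1,0,0,0,-0.14],[-1,0,0,0,-0.14],[-1,0,0,0,-0.14],[-1,0,0,0,-0.14],[-1,0,0,0,-0.14],[-1,0,0,0,-0.14],[-1,0,0,0,-0.14],[-1,0,0,0,-0.13]]' 60 && python3 -m pendant '[[-1,0.015,0.036,0,0],[-1,0.015,0.036,0,0],[-1,0.015,0.036,0,0],[-1,0.015,0.036,0,0],[-1,0.015,0.036,0,0],[-1,0.015,0.036,0,0],[-1,0.015,0.036,0,0],[-1,0.015,0.036,0,0]]' && python3 -m pendant '[[-1,0.015,0.036,0,0],[-1,0.015,0.036,0,0],[-1,0.015,0.036,0.02,0],[-1,0.015,0.036,0.02,0],[-1,0.01,0.023,0.02,0],[-1,0,0,0,0],[-1,0,0,0,0]]'
python3 - <<'E'
from tgt import *
im,s=snap('wrist','w2.png')
rec('wrist','pad_top',2,.004,s)
go(.4695,.4064,.05,-0.277+np.pi)
rec('wrist','mirror_glass',2,.14,s)
rec('wrist','mug',1,.09,s)
print([proj('wrist',(.4815+a*.9619+b*.2735,.403-.2735*a+b*.9619,.004),s) for a in(-.125,.125) for b in (-.075,.075)])
E
```

```text
clock: 6.98
tcp_pos: [0.5245, -0.0816, 0.2035]
orientation: [-0.001, 0.136, 0.991, 0.0]
wrist_force: [0.4, 0.1, -2.0]
finger_gap: 0.0203
grip_force: 62.8
clock: 7.98
tcp_pos: [0.4876, 0.2289, 0.2035]
orientation: [-0.001, 0.138, 0.99, -0.001]
wrist_force: [0.2, -1.3, -1.2]
finger_gap: 0.0203
grip_force: 62.8
clock: 8.85
tcp_pos: [0.4669, 0.4069, 0.1446]
orientation: [-0.0, 0.138, 0.99, -0.001]
wrist_force: [0.1, 0.5, -1.4]
finger_gap: 0.0205
grip_force: 62.8
pad_top wrist 0.9 [362.2 286.6] [0.5159 0.4263 0.004 ]
tcp [0.4677 0.4069 0.1458] yaw 2.864 j6 0.86 gap 0.02 t 8.95
 turn -0.001
 then shift [-0.0019  0.0001  0.0958]
mirror_glass wrist 0.74 [320.9 184.9] [0.4137 0.4224 0.14  ]
mug wrist 0.53 [ 53.6 359.6] [0.4805 0.2005 0.09  ]
[array([216.7,  87.5]), array([426.1,  87.5]), array([238.6, 384. ]), array([404. , 384.3])]
```

View pics/w2.png

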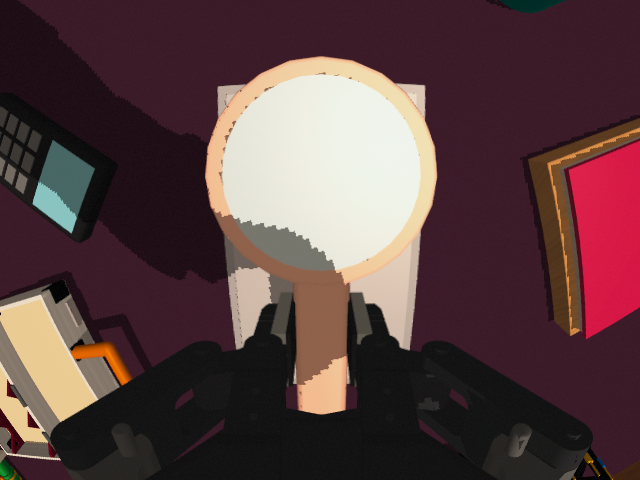

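The pad's far corners at (218,87) and (425,87) match the prediction, and the mirror is centred and aligned, so I'm lowering it.

```bash
python3 -m pendant '[[-1,0,0,0.04,0],[-1,0,0,0.04,0],[-1,0,0,0.025,0],[-1,0,0,0.012,0],[-1,0,0,0.002,0],[-1,0,0,0,0]]' && python3 -m pendant '[[-1,0,0,0.002,0],[-1,0,0,0.001,0],[-1,0,0,0,0]]'
```

```text
clock: 9.8
tcp_pos: [0.468, 0.408, 0.0275]
orientation: [0.001, 0.138, 0.99, 0.001]
wrist_force: [0.2, -0.5, -1.9]
finger_gap: 0.0203
grip_force: 62.8
clock: 10.18
tcp_pos: [0.4671, 0.4077, 0.0235]
orientation: [0.0, 0.138, 0.99, 0.0]
wrist_force: [-0.4, 0.2, -1.9]
finger_gap: 0.0204
grip_force: 62.8
```

```bash
python3 -m pendant '[[-1,0,0,0.002,0],[-1,0,0,0,0],[-1,0,0,0,0]]' && python3 -m pendant '[[-1,0,0,0.001,0],[-1,0,0,0,0],[-1,0,0,0,0]]'
```

```text
clock: 10.55
tcp_pos: [0.4672, 0.4078, 0.0214]
orientation: [0.0, 0.138, 0.99, 0.0]
wrist_force: [0.1, 0.3, -0.8]
finger_gap: 0.0205
grip_force: 63.9
clock: 10.92
tcp_pos: [0.4672, 0.4078, 0.0214]
orientation: [0.0, 0.138, 0.99, 0.0]
wrist_force: [-2.4, -0.7, 7.1]
finger_gap: 0.0208
grip_force: 67.6
```

```bash
python3 -m pendant '[[-0.1,0,0,-0.001,0],[0,0,0,0,0],[0,0,0,-0.02,0],[0,0,0,-0.05,0],[0.3,0,0,-0.05,0],[0.3,0,0,-0.05,0],[0.3,0,0,-0.05,0],[0.3,0,0,0,0]]'
python3 - <<'E'
from tgt import *
im,s=snap('wrist','w3.png')
rec('wrist','mirror_glass',2,.014,s);rec('wrist','mirror_end',2,.014,s)
go(.415,-.274,.16,1.626)
snap('top','top1.png')
for l in ['bar1_center','bar2_center']: rec('top',l,3,.014)
E
```

```text
clock: 11.92
tcp_pos: [0.4691, 0.409, 0.2463]
orientation: [0.003, 0.138, 0.99, 0.003]
wrist_force: [0.6, -0.9, -0.6]
finger_gap: 0.0561
grip_force: 0.0
mirror_end wrist 0.83 [316.5 158.3] [0.4213 0.4198 0.014 ]
tcp [0.4667 0.4074 0.2402] yaw 2.865 j6 0.87 gap 0.056 t 12.075
 turn 1.239
 then shift [-0.6775 -0.0892  0.0802]
bar1_center top 0.95 [425.9 209.6] [ 0.6146 -0.2901  0.014 ]
bar2_center top 0.93 [494.5 255.1] [ 0.4952 -0.4564  0.014 ]
bar2_center top 0.92 [425.9 287.8] [ 0.4174 -0.2804  0.014 ]
bar2_center top 0.85 [396.9 146.7] [ 0.7804 -0.2235  0.014 ]
```

View pics/w3.png

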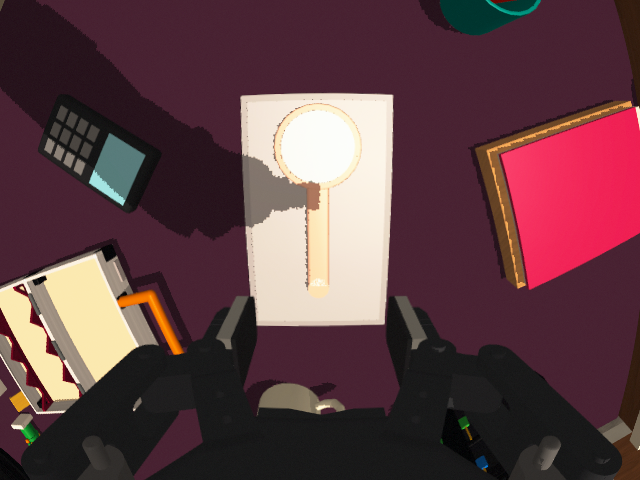

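The mirror lies wholly on the pad: head at (318,147), end near (318,288), pad cols 243–392, rows 95–325. Next is the small teal bar.

```bash
python3 -m pendant '[[0.3,0,0,0,0.177],[0.3,0,0,0,0.177],[0.3,0,0,0,0.177],[0.3,0,0,0,0.177],[0.3,0,0,0,0.177],[0.3,0,0,0,0.177],[0.3,0,0,0,0.177]]' && python3 -m pendant '[[0.3,-0.042,-0.0056,0,0],[0.3,-0.042,-0.0056,0,0],[0.3,-0.042,-0.0056,0,0],[0.3,-0.042,-0.0056,0,0],[0.3,-0.042,-0.0056,0,0],[0.3,-0.042,-0.0056,0,0],[0.3,-0.042,-0.0056,0,0],[0.3,-0.042,-0.0056,0,0]]' && python3 -m pendant '[[0.3,-0.042,-0.0056,0,0],[0.3,-0.042,-0.0056,0,0],[0.3,-0.042,-0.0056,0,0],[0.3,-0.042,-0.0056,0.02,0],[0.3,-0.042,-0.0056,0.02,0],[0.3,-0.042,-0.0056,0.02,0],[0.3,-0.04,-0.005,0.01,0],[0.3,-0.01,0,0.01,0]]' && python3 -m pendant '[[0.3,0,0,0,0],[0.3,0,0,0,0]]'
python3 - <<'E'
from tgt import *
im,s=snap('wrist','w4.png')
rec('wrist','bar2_center',3,.014,s)
go(.4165,-.2765,.02,1.626)
# caps: white blobs low saturation
m=(im.min(2)>150)&((im.max(2).astype(int)-im.min(2))<45)
n,l,st,c=cv2.connectedComponentsWithStats(m.astype(np.uint8))
for i in range(1,n):
    if st[i,4]>60: print(c[i].round(1),st[i],at('wrist',c[i],.02,s))
E
```

```text
clock: 13.1
tcp_pos: [0.4665, 0.4073, 0.2397]
orientation: [-0.0, 0.69, 0.724, -0.001]
wrist_force: [0.3, -0.5, 0.2]
finger_gap: 0.0555
grip_force: 0.0
clock: 14.1
tcp_pos: [0.4399, 0.0684, 0.2403]
orientation: [-0.001, 0.687, 0.726, -0.001]
wrist_force: [0.3, 0.3, -0.3]
finger_gap: 0.0555
grip_force: 0.0
clock: 15.1
tcp_pos: [0.4181, -0.2356, 0.1598]
orientation: [-0.001, 0.689, 0.725, -0.0]
wrist_force: [0.2, -0.5, -0.2]
finger_gap: 0.0556
grip_force: 0.0
clock: 15.35
tcp_pos: [0.4188, -0.2328, 0.1613]
orientation: [-0.0, 0.687, 0.727, 0.0]
wrist_force: [0.5, -1.5, -0.3]
finger_gap: 0.0554
grip_force: 0.0
bar2_center wrist 0.9 [610.8 236.6] [ 0.6973 -0.2184  0.014 ]
bar2_center wrist 0.87 [384.4 383.5] [ 0.4856 -0.3722  0.014 ]
bar2_center wrist 0.71 [315.6 273.9] [ 0.4168 -0.2661  0.014 ]
tcp [ 0.4191 -0.2329  0.1617] yaw 1.627 j6 0.84 gap 0.055 t 15.45
 turn 0.001
 then shift [-0.0434 -0.005   0.1417]
[431.8  61.6] [ 362    0  246  132 4880] [ 0.4917 -0.0979  0.02  ]
[312.9 205.5] [295 201  37  10 297] [ 0.4121 -0.2107  0.02  ]
[612.7 235.9] [607 217  12  38 196] [ 0.6937 -0.2162  0.02  ]
[542.8 241. ] [531 236  25  11 176] [ 0.6072 -0.2263  0.02  ]
[533.5 362.9] [527 360  14   7  62] [ 0.6361 -0.3503  0.02  ]
[387.7 392.4] [378 388  22  10 166] [ 0.4886 -0.3781  0.02  ]
```

View pics/w4.png

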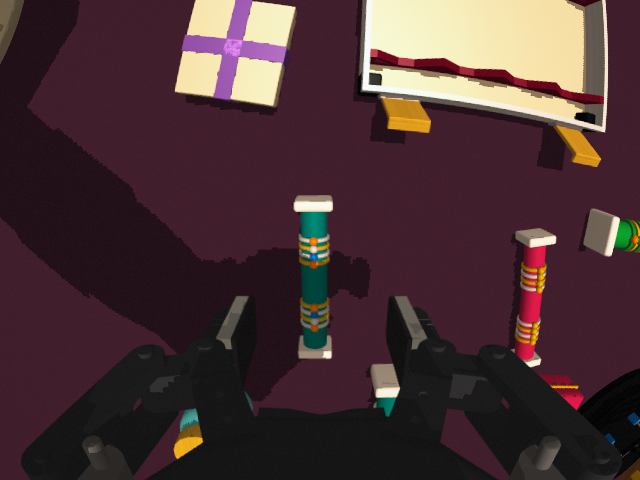

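The small teal bar (caps at (313,203) and (315,350)) lies between the fingers' line, slightly ahead. The large teal is behind the right finger, near (388,385).

Run:
```python
from tgt import *
s=env.get_state()
a=at('wrist',(313,200),.028,s);b=at('wrist',(315.5,343),.028,s);print(a,b,np.linalg.norm(a-b),(a+b)/2,np.arctan2(*(a-b)[1::-1]))
m=(a+b)/2;print(at('wrist',(314.5,283),.024,s));go(m[0],m[1],.018,np.arctan2(*(a-b)[1::-1]))
```

```text
[ 0.4125 -0.2055  0.028 ] [ 0.4203 -0.3216  0.028 ] 0.11636172050979653 [ 0.4164  -0.26355  0.028  ] 1.6378789820362152
[ 0.4168 -0.2701  0.024 ]
tcp [ 0.4191 -0.2329  0.1617] yaw 1.627 j6 0.84 gap 0.055 t 15.45
 turn -0.01
 then shift [-0.0304 -0.0048  0.1437]
```

```bash
python3 -m pendant '[[0.3,-0.02,-0.005,0.03,0],[0.3,-0.018,0,0.04,0],[0.3,0,0,0.04,0],[0.3,0,0,0.02,0],[0.3,0,0,0.01,0],[0.3,0,0,0,0]]' 40 && python3 -m pendant '[[-1,0,0,0,0],[-1,0,0,0,0],[-1,0,0,0,0],[-1,0,0,0,0]]' 40 && python3 -m pendant '[[-1,0,0,-0.02,0],[-1,0,0,-0.04,0],[-1,0,0,-0.04,0],[-1,0,0,-0.02,0],[-1,0,0,0,0]]'
python3 - <<'E'
from tgt import *
snap('wrist','w5.png')
go(.546-.024,.0235-.075,.15,np.pi/2)
E
```

```text
clock: 16.2
tcp_pos: [0.4161, -0.2717, 0.0214]
orientation: [-0.0, 0.687, 0.727, -0.0]
wrist_force: [1.1, 0.6, -0.5]
finger_gap: 0.0555
grip_force: 0.0
clock: 16.7
tcp_pos: [0.4166, -0.2727, 0.0225]
orientation: [0.001, 0.687, 0.726, 0.0]
wrist_force: [-1.0, 0.4, 6.0]
finger_gap: 0.0184
grip_force: 39.0
clock: 17.32
tcp_pos: [0.4169, -0.2731, 0.1431]
orientation: [0.002, 0.687, 0.726, 0.0]
wrist_force: [0.5, 0.0, -0.6]
finger_gap: 0.0184
grip_force: 39.3
tcp [ 0.4162 -0.2725  0.1417] yaw 1.626 j6 0.77 gap 0.019 t 17.375
 turn 0.055
 then shift [ 0.221   0.1058 -0.0083]
```

View pics/w5.png

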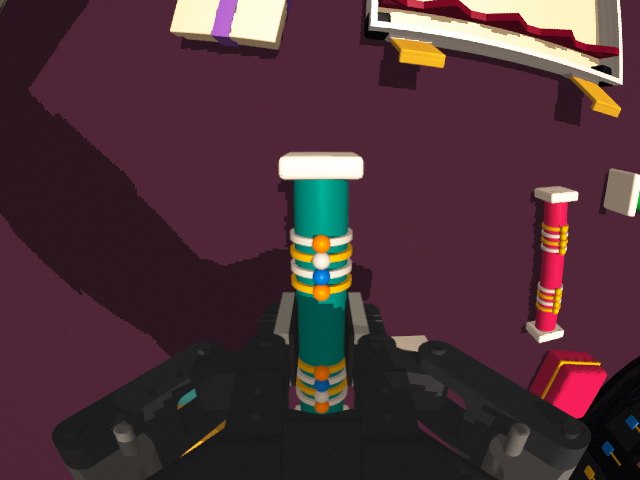

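Run:
```python
from tgt import *
s=env.get_state();T=np.linalg.inv(toolT(s))
for r in (153,166,178): print((T@np.r_[at('wrist',(321,r),.147,s),1]).round(4))
print((T@np.r_[at('wrist',(321,320),.143,s),1]).round(4))
```

```text
[ 6.78e-02  5.00e-04 -5.40e-03  1.00e+00]
[ 6.36e-02  6.00e-04 -5.40e-03  1.00e+00]
[ 5.98e-02  6.00e-04 -5.40e-03  1.00e+00]
[ 6.6e-03  6.0e-04 -1.4e-03  1.0e+00]
```

Bar 2 is held centred, about 2 mm off along its length. Moving it over the cradle at x=-24 and taking a look.

```bash
python3 -m pendant '[[-1,0,0,-0.01,0.055],[-1,0.037,0.018,0,0],[-1,0.037,0.018,0,0],[-1,0.037,0.018,0,0],[-1,0.037,0.018,0,0],[-1,0.037,0.018,0,0],[-1,0.034,0.016,0,0],[-1,0,0,0,0]]' 60 && python3 -m pendant '[[-1,0,0,0,0],[-1,0,0,0,0]]'
python3 - <<'E'
from tgt import *
im,s=snap('wrist','w6.png')
go(.522,-.053,.0325,np.pi/2)
E
```

```text
clock: 18.38
tcp_pos: [0.5216, -0.0509, 0.1494]
orientation: [-0.001, 0.706, 0.708, -0.001]
wrist_force: [-0.1, 0.0, -1.4]
finger_gap: 0.0179
grip_force: 60.7
clock: 18.62
tcp_pos: [0.5212, -0.054, 0.1507]
orientation: [-0.0, 0.708, 0.707, -0.0]
wrist_force: [-0.5, 0.0, -0.8]
finger_gap: 0.0175
grip_force: 60.7
tcp [ 0.5214 -0.0541  0.1509] yaw 1.569 j6 1.32 gap 0.018 t 18.675
 turn -0.002
 then shift [0.0011 0.0006 0.1184]
```

View pics/w6.png

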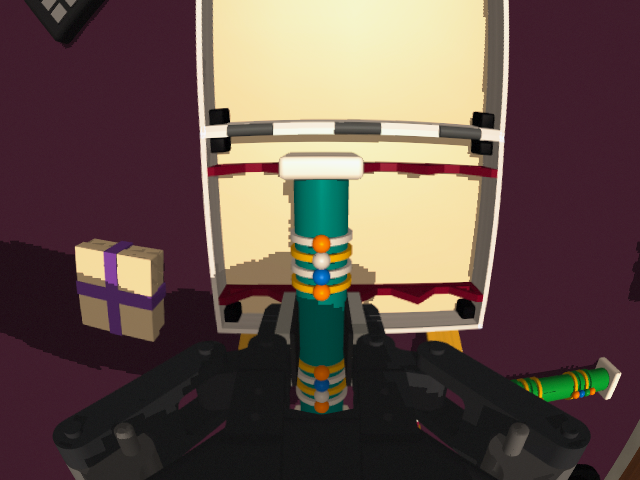

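The case lies square in view: hinge ends (202,132) and (502,135), base corners (217,332) and (483,329).

```bash
python3 - <<'E'
from tgt import *
s=env.get_state()
for p in [(201,133),(503,135),(217,332),(483,328)]: print(at('wrist',p,.032,s))
for r in (-.072,-.024,.024,.072): print(proj('wrist',(.546+r,.0235-.123,.024),s),proj('wrist',(.546+r,.0235-.027,.024),s))
E
python3 -c "
import cv2;i=cv2.imread('pics/w6.png')[120:340,190:510];cv2.imwrite('pics/c6.png',cv2.resize(i,None,fx=2.5,fy=2.5))"
```

```text
[0.4418 0.0233 0.032 ]
[0.6492 0.0253 0.032 ]
[ 0.4411 -0.1254  0.032 ]
[ 0.6521 -0.125   0.032 ]
[257.6 298.5] [250.9 169.6]
[321.4 299. ] [321.2 168.6]
[385.1 298.4] [391.5 169.4]
[445.3 296.8] [457.2 171.8]
```

View pics/c6.png

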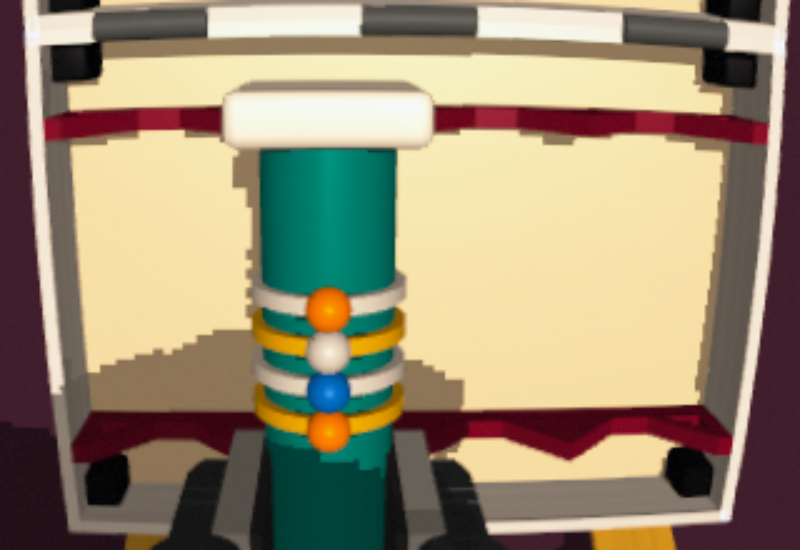

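```bash
python3 -m pendant '[[-1,0.001,0,0.03,0],[-1,0,0,0.03,0],[-1,0,0,0.03,0],[-1,0,0,0.016,0],[-1,0,0,0.008,0],[-1,0,0,0,0],[-1,0,0,0,0]]' && python3 -m pendant '[[-1,0,0,0.002,0],[-1,0,0,0,0],[-1,0,0,0,0]]'&& python3 -m pendant '[[-1,0,0,0.002,0],[-1,0,0,0,0],[-1,0,0,0,0]]'
```

```text
clock: 19.55
tcp_pos: [0.5226, -0.0526, 0.0381]
orientation: [0.001, 0.707, 0.707, 0.0]
wrist_force: [0.7, -0.6, -1.0]
finger_gap: 0.0179
grip_force: 60.7
clock: 19.92
tcp_pos: [0.5221, -0.0522, 0.0355]
orientation: [0.0, 0.707, 0.707, 0.0]
wrist_force: [-0.2, 0.6, 0.3]
finger_gap: 0.0174
grip_force: 60.7
clock: 20.3
tcp_pos: [0.5219, -0.0522, 0.0332]
orientation: [-0.0, 0.707, 0.707, -0.0]
wrist_force: [-0.0, -0.4, -0.9]
finger_gap: 0.0178
grip_force: 60.7
```

```bash
python3 -m pendant '[[-1,0,0,0.001,0],[-1,0,0,0,0],[-1,0,0,0,0]]' && python3 -m pendant '[[-1,0,0,0.001,0],[-1,0,0,0,0],[-1,0,0,0,0]]'
```

```text
clock: 20.68
tcp_pos: [0.5221, -0.0522, 0.0325]
orientation: [0.0, 0.707, 0.707, 0.0]
wrist_force: [-1.8, 1.4, 2.4]
finger_gap: 0.0179
grip_force: 61.3
clock: 21.05
tcp_pos: [0.5221, -0.0522, 0.0324]
orientation: [0.0, 0.707, 0.707, 0.0]
wrist_force: [-2.8, 0.2, 10.2]
finger_gap: 0.0174
grip_force: 62.3
```

Seated at the predicted height. Release, then head for the rose bar.

```bash
python3 -m pendant '[[-0.2,0,0,-0.001,0],[-0.2,0,0,0,0],[-0.2,0,0,-0.02,0],[-0.2,0,0,-0.05,0],[0.3,0,0,-0.05,0],[0.3,0,0,-0.02,0],[0.3,0,0,0,0]]'
python3 - <<'E'
from tgt import *
snap('top')
rec('top','bar1_center',2,.014)
rec('top','bar2_center',4,.014)
go(.615,-.255,.16,1.745)
E
```

```text
clock: 21.92
tcp_pos: [0.5232, -0.0525, 0.1738]
orientation: [0.002, 0.707, 0.707, 0.001]
wrist_force: [0.7, 0.4, -0.9]
finger_gap: 0.0559
grip_force: 0.0
bar1_center top 0.74 [427.7 209.1] [ 0.6158 -0.2947  0.014 ]
bar2_center top 0.86 [395.2 153.1] [ 0.7636 -0.2184  0.014 ]
bar2_center top 0.73 [493.8 254.6] [ 0.4965 -0.4548  0.014 ]
bar2_center top 0.7 [266.8 237.8] [0.5512 0.1125 0.014 ]
tcp [ 0.521  -0.052   0.1707] yaw 1.571 j6 1.32 gap 0.055 t 22.075
 turn -0.174
 then shift [-0.2162  0.0573  0.0107]
```

```bash
python3 -m pendant '[[0.3,0,0,0,-0.174],[0.3,-0.04,0.0115,0.002,0],[0.3,-0.044,0.0115,0.002,0],[0.3,-0.044,0.0115,0.002,0],[0.3,-0.044,0.0115,0.002,0],[0.3,-0.044,0.0115,0.002,0],[0.3,0,0,0,0],[0.3,0,0,0,0]]'
python3 - <<'E'
from tgt import *
im,s=snap('wrist','w7.png')
rec('wrist','bar1_center',2,.014,s)
h=cv2.cvtColor(im,cv2.COLOR_RGB2HSV)
m=((h[:,:,0]>165)|(h[:,:,0]<3))&(h[:,:,1]>150)&(h[:,:,2]>90);m[:150]=0
n,l,st,c=cv2.connectedComponentsWithStats(m.astype(np.uint8))
for i in range(1,n):
    if st[i,4]>100: print(c[i].round(1),st[i])
go(.615,-.290,.0215,1.745)
E
```

```text
clock: 23.08
tcp_pos: [0.6149, -0.2544, 0.1602]
orientation: [-0.002, 0.643, 0.766, -0.0]
wrist_force: [-0.6, 0.1, 0.1]
finger_gap: 0.0559
grip_force: 0.0
bar1_center wrist 0.85 [311.  266.1] [ 0.6118 -0.2813  0.014 ]
bar1_center wrist 0.29 [300.6  34.5] [ 0.5748 -0.1102  0.014 ]
[312.  214.5] [299 202  27  27 700]
[312.9 275.8] [300 255  26  42 961]
[314.1 330.4] [302 319  25  23 459]
[357.7 380.6] [318 365  81  49 989]
[359.2 399.4] [ 324  383   73   34 1389]
tcp [ 0.6152 -0.2537  0.1615] yaw 1.746 j6 0.88 gap 0.056 t 23.175
 turn 0.001
 then shift [-0.0358 -0.0065  0.14  ]
```

View pics/w7.png

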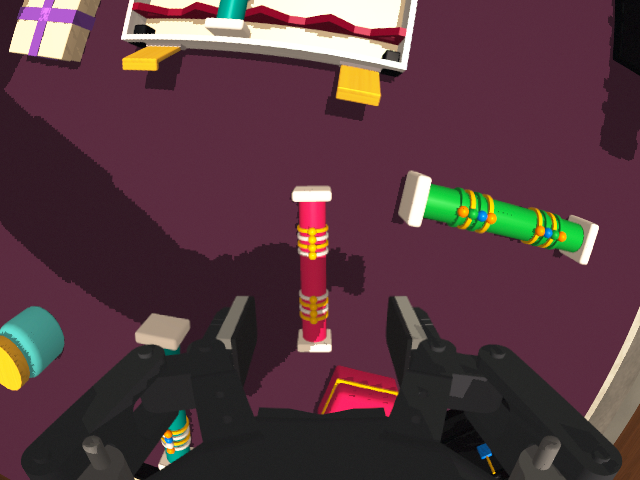

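The rose bar's bare middle is at (313,276), parallel to the fingers. Bar 2 shows in its cradle at top.

Run:
```python
from tgt import *
s=env.get_state();m=at('wrist',(313,275.5),.024,s);print(m);go(m[0],m[1],.0215)
```

```text
[ 0.6149 -0.2848  0.024 ]
tcp [ 0.6152 -0.2537  0.1615] yaw 1.746 j6 0.88 gap 0.056 t 23.175
 turn 0
 then shift [-0.0306 -0.0057  0.14  ]
```

```bash
python3 -m pendant '[[0.3,-0.02,-0.006,0.03,0],[0.3,-0.012,0,0.04,0],[0.3,0,0,0.04,0],[0.3,0,0,0.02,0],[0.3,0,0,0.01,0],[0.3,0,0,0,0]]' 40 && python3 -m pendant '[[-1,0,0,0,0],[-1,0,0,0,0],[-1,0,0,0,0],[-1,0,0,0,0]]' 60 && python3 -m pendant '[[-1,0,0,-0.02,0],[-1,0,0,-0.04,0],[-1,0,0,-0.04,0],[-1,0,0,-0.03,0],[-1,0,0,0,0],[-1,0,0,0,0]]'
python3 - <<'E'
from tgt import *
im,s=snap('wrist','w8.png')
T=np.linalg.inv(toolT(s));z=s['tcp_pos'][2]+.0055
col=im[:,321].astype(int);w=np.where((col.min(1)>140)&(col.max(1)-col.min(1)<60))[0];print(w[(w>100)&(w<220)])
for r in (153,178): print((T@np.r_[at('wrist',(321,r),z,s),1]).round(4))
go(.570,-.0525,.16,np.pi/2)
E
```

```text
clock: 23.92
tcp_pos: [0.6154, -0.2866, 0.0223]
orientation: [-0.0, 0.643, 0.766, -0.0]
wrist_force: [0.2, -0.1, -0.4]
finger_gap: 0.0558
grip_force: 0.0
clock: 24.42
tcp_pos: [0.6165, -0.288, 0.024]
orientation: [0.001, 0.643, 0.766, 0.0]
wrist_force: [-0.7, 0.9, 6.3]
finger_gap: 0.0175
grip_force: 58.9
clock: 25.18
tcp_pos: [0.6151, -0.2873, 0.1513]
orientation: [-0.001, 0.643, 0.766, -0.0]
wrist_force: [-0.4, -0.4, -1.7]
finger_gap: 0.0179
grip_force: 58.7
[148 149 150 151 152 153 154 155 156 157 158 159 160 161 162 163 164 165
 166 167 168 169 170 171 172 173 174]
[ 6.77e-02  6.00e-04 -5.40e-03  1.00e+00]
[ 5.97e-02  6.00e-04 -5.40e-03  1.00e+00]
tcp [ 0.6148 -0.2871  0.1506] yaw 1.745 j6 0.84 gap 0.017 t 25.225
 turn 0.174
 then shift [ 0.2346 -0.0448 -0.0094]
```

```bash
python3 -m pendant '[[-1,0,0,-0.01,0.174],[-1,0.039,-0.0075,0,0],[-1,0.039,-0.0075,0,0],[-1,0.039,-0.0075,0,0],[-1,0.039,-0.0075,0,0],[-1,0.039,-0.0075,0,0],[-1,0.039,-0.0075,0,0],[-1,0,0,0,0]]' && python3 -m pendant '[[-1,0,0,0,0],[-1,0,0,0,0]]'
python3 - <<'E'
from tgt import *
im,s=snap('wrist','w9.png')
go(.570,-.0535,.0375,np.pi/2)
E
```

```text
clock: 26.22
tcp_pos: [0.5687, -0.0507, 0.1606]
orientation: [-0.002, 0.706, 0.708, -0.001]
wrist_force: [0.2, -0.1, -0.8]
finger_gap: 0.0176
grip_force: 58.7
clock: 26.48
tcp_pos: [0.5707, -0.0545, 0.1617]
orientation: [-0.0, 0.708, 0.707, -0.0]
wrist_force: [-0.0, -0.7, -0.1]
finger_gap: 0.0179
grip_force: 58.7
tcp [ 0.5707 -0.0546  0.1618] yaw 1.569 j6 1.34 gap 0.018 t 26.525
 turn -0.001
 then shift [ 0.0011 -0.0007  0.1243]
```

View pics/w9.png

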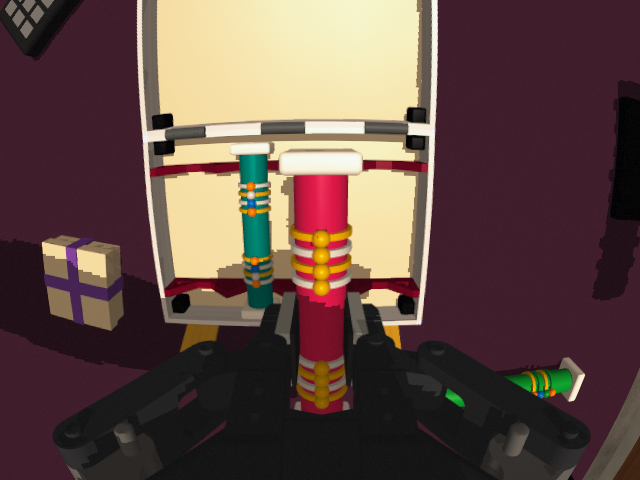

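Bar 2 lies level in its cradle (caps at (250,148) and (262,314)), and bar 1 is above the next cradle to the right. Lowering.

```bash
python3 -m pendant '[[-1,0.001,0,0.03,0],[-1,0,0,0.03,0],[-1,0,0,0.03,0],[-1,0,0,0.02,0],[-1,0,0,0.014,0],[-1,0,0,0,0],[-1,0,0,0,0]]' && python3 -m pendant '[[-1,0,0,0.002,0],[-1,0,0,0,0],[-1,0,0,0,0]]'&& python3 -m pendant '[[-1,0,0,0.001,0],[-1,0,0,0,0],[-1,0,0,0,0]]'
```

```text
clock: 27.4
tcp_pos: [0.5713, -0.0529, 0.039]
orientation: [0.001, 0.707, 0.707, 0.0]
wrist_force: [0.2, 0.7, -1.2]
finger_gap: 0.0177
grip_force: 58.7
clock: 27.78
tcp_pos: [0.5708, -0.0525, 0.0366]
orientation: [0.0, 0.707, 0.707, 0.0]
wrist_force: [0.2, 0.8, -0.5]
finger_gap: 0.0175
grip_force: 58.7
clock: 28.15
tcp_pos: [0.5706, -0.0525, 0.0352]
orientation: [-0.0, 0.707, 0.707, -0.0]
wrist_force: [-0.4, -0.7, -0.2]
finger_gap: 0.0174
grip_force: 58.7
```

```bash
python3 -m pendant '[[-1,0,0,0.001,0],[-1,0,0,0,0],[-1,0,0,0,0]]' && python3 -m pendant '[[-1,0,0,0.001,0],[-1,0,0,0,0],[-1,0,0,0,0]]'
```

```text
clock: 28.52
tcp_pos: [0.5706, -0.0525, 0.0343]
orientation: [0.0, 0.707, 0.707, -0.0]
wrist_force: [-0.5, 0.2, -1.8]
finger_gap: 0.0175
grip_force: 58.7
clock: 28.9
tcp_pos: [0.5707, -0.0526, 0.0338]
orientation: [0.0, 0.707, 0.707, 0.0]
wrist_force: [-1.7, 0.5, 5.3]
finger_gap: 0.0176
grip_force: 59.3
```

```bash
python3 -m pendant '[[-0.2,0,0,-0.001,0],[-0.2,0,0,0,0],[-0.2,0,0,-0.02,0],[-0.2,0,0,-0.05,0],[-0.2,0,0,-0.05,0],[-0.2,0,0,-0.06,0],[-0.2,-0.03,0,-0.02,0],[-0.2,0,0,0,0]]'&& python3 -m pendant '[[-0.2,0,0,0,-0.175],[-0.2,0,0,0,-0.175],[-0.2,0,0,0,-0.175],[-0.2,0,0,0,-0.175],[-0.2,0,0,0,-0.175],[-0.2,0,0,0,-0.175],[-0.2,0,0,0,-0.175],[-0.2,0,0,0,-0.175]]' && python3 -m pendant '[[-0.2,0,0,0,-0.17],[-0.2,0,0,0,0]]'
python3 - <<'E'
from tgt import *
im,s=snap('wrist','w10.png')
rec('wrist','lid_handle',2,.026,s)
go(.546,.219,.1,np.pi)
E
```

```text
clock: 29.9
tcp_pos: [0.572, -0.0842, 0.2364]
orientation: [0.002, 0.708, 0.706, 0.001]
wrist_force: [-0.2, -0.1, -0.3]
finger_gap: 0.034
grip_force: 0.0
clock: 30.9
tcp_pos: [0.5698, -0.0817, 0.2324]
orientation: [-0.001, 0.082, 0.997, 0.0]
wrist_force: [0.2, 0.3, 0.8]
finger_gap: 0.0343
grip_force: 0.0
clock: 31.15
tcp_pos: [0.5699, -0.0818, 0.2327]
orientation: [-0.001, 0.001, 1.0, 0.0]
wrist_force: [0.3, -0.5, 0.1]
finger_gap: 0.0338
grip_force: 0.0
lid_handle wrist 0.8 [507.6 188.2] [0.5402 0.1008 0.026 ]
lid_handle wrist 0.54 [430.4 188.6] [0.5436 0.0194 0.026 ]
tcp [ 0.5702 -0.082   0.2333] yaw 3.138 j6 -0.28 gap 0.034 t 31.25
 turn -0.004
 then shift [0.0242 0.301  0.1333]
```

View pics/w10.png

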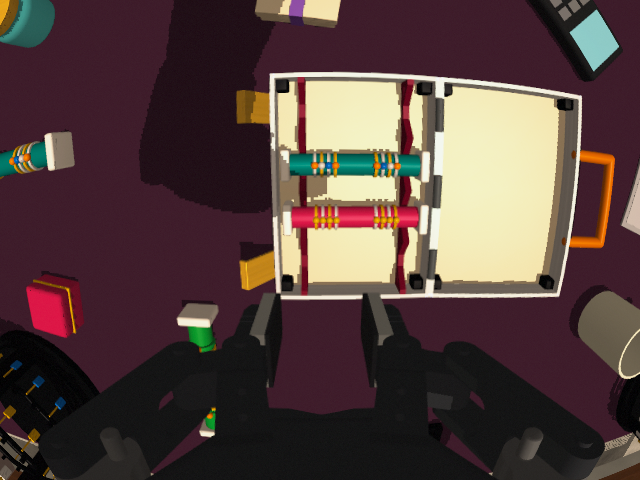

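Both bars are seated, at (355,164) and (355,217). The handle is at (603,200), with the mug clear of it. Moving above the handle.

```bash
python3 -m pendant '[[-0.2,0.003,0.0375,0,0],[-0.2,0.003,0.0375,0,0],[-0.2,0.003,0.0375,0.01,0],[-0.2,0.003,0.0375,0.02,0],[-0.2,0.003,0.0375,0.02,0],[-0.2,0.003,0.0375,0.02,0],[-0.2,0.003,0.0375,0.02,0],[-0.2,0.003,0.038,0.02,0]]' && python3 -m pendant '[[0,0,0,0,0],[0,0,0,0,0],[0,0,0,0,0]]'
python3 - <<'E'
from tgt import *
im,s=snap('wrist','w11.png')
rec('wrist','lid_handle',2,.026,s)
h=cv2.cvtColor(im,cv2.COLOR_RGB2HSV)
m=(h[:,:,0]>6)&(h[:,:,0]<20)&(h[:,:,1]>180)&(h[:,:,2]>90)
n,l,st,c=cv2.connectedComponentsWithStats(m.astype(np.uint8))
for i in range(1,n):
    if st[i,4]>100: print(c[i].round(1),st[i],at('wrist',c[i],.03,s))
go(.546,.219,.028,np.pi)
E
```

```text
clock: 32.25
tcp_pos: [0.5464, 0.2193, 0.1233]
orientation: [-0.0, 0.002, 1.0, -0.0]
wrist_force: [1.0, -0.4, 0.5]
finger_gap: 0.034
grip_force: 0.0
clock: 32.62
tcp_pos: [0.5475, 0.2171, 0.125]
orientation: [0.001, 0.001, 1.0, -0.0]
wrist_force: [0.4, -0.9, 0.1]
finger_gap: 0.0426
grip_force: 0.0
lid_handle wrist 0.68 [167.5 212.3] [0.5206 0.1174 0.026 ]
[307.7 242.6] [ 243  169   92  167 5701] [0.5402 0.2091 0.03  ]
tcp [0.5475 0.2171 0.125 ] yaw 3.139 j6 0.24 gap 0.043 t 32.725
 turn -0.003
 then shift [0.0015 0.0019 0.097 ]
```

View pics/w11.png

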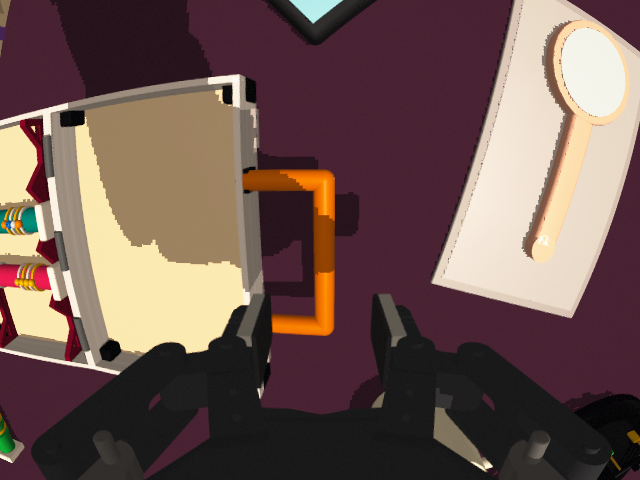

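The handle bar is at col ≈324, rows 175–332.

Run:
```python
from tgt import *
s=env.get_state()
for z in (.03,.045): print(at('wrist',(324,175),z,s),at('wrist',(324,332),z,s),at('wrist',(324,254),z,s))
snap('side','s2.png')
for z in (.026,.04,.055): print(proj('side',(.546,.219,z)),proj('side',(.495,.219,z)),proj('side',(.597,.219,z)))
im=cv2.imread('pics/s2.png')[160:260,240:360];cv2.imwrite('pics/s2c.png',cv2.resize(im,None,fx=5,fy=5))
```

```text
[0.4986 0.2191 0.03  ] [0.6036 0.2191 0.03  ] [0.5477 0.2191 0.03  ]
[0.4969 0.219  0.045 ] [0.5947 0.219  0.045 ] [0.5427 0.219  0.045 ]
[292. 198.] [275.4 199.6] [308.6 196.5]
[291.9 194.7] [275.2 196.2] [308.5 193.1]
[291.8 191. ] [275.  192.6] [308.5 189.5]
```

View pics/s2c.png

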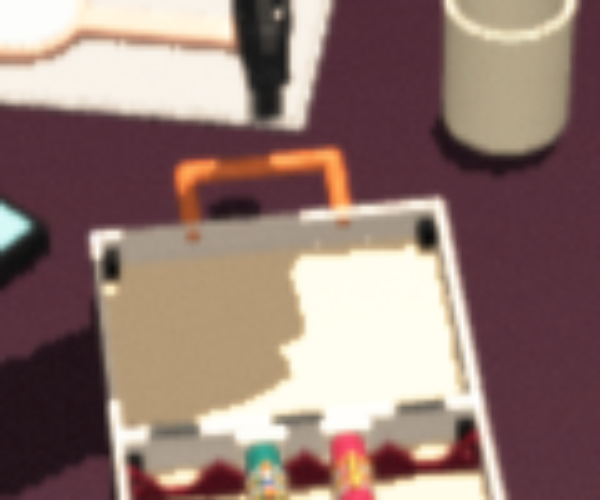

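From the side view the handle is at about z≈0.047, so the lid is about 0.1 rad short of fully open. Gripping there.

```bash
python3 -m pendant '[[0,0.004,0.002,0.03,0],[0,0,0,0.03,0],[0,0,0,0.017,0],[0,0,0,0,0]]' 30 && python3 -m pendant '[[-1,0,0,0,0],[-1,0,0,0,0],[-1,0,0,0,0],[-1,0,0,0,0]]' 30
python3 - <<'E'
from tgt import *
go(.546,.219,.05,np.pi)
s=env.get_state();y,z=.219,.048
a=np.linspace(np.radians(4.7),np.radians(178.2),25);Y=.1951*np.cos(a);Z=.1951*np.sin(a)
for r in np.c_[np.diff(Y),-np.diff(Z)].round(4): print(r)
E
```

```text
clock: 33.28
tcp_pos: [0.5421, 0.2194, 0.0462]
orientation: [-0.001, 0.001, 1.0, -0.0]
wrist_force: [0.4, 0.0, 0.6]
finger_gap: 0.0427
grip_force: 0.0
clock: 33.78
tcp_pos: [0.5439, 0.2189, 0.0483]
orientation: [0.001, 0.001, 1.0, -0.001]
wrist_force: [1.1, -5.4, -0.6]
finger_gap: 0.0106
grip_force: 29.2
tcp [0.5439 0.2189 0.0483] yaw 3.14 j6 0.25 gap 0.011 t 33.775
 turn -0.002
 then shift [-0.0021  0.0001 -0.0017]
[-0.0036 -0.0243]
[-0.0066 -0.0237]
[-0.0095 -0.0227]
[-0.0123 -0.0213]
[-0.0149 -0.0196]
[-0.0172 -0.0176]
[-0.0193 -0.0153]
[-0.0211 -0.0127]
[-0.0225 -0.0099]
[-0.0236 -0.007 ]
[-0.0243 -0.004 ]
[-0.0246 -0.0009]
[-0.0245  0.0022]
[-0.024   0.0052]
[-0.0232  0.0082]
[-0.022   0.0111]
[-0.0204  0.0137]
[-0.0185  0.0162]
[-0.0163  0.0184]
[-0.0139  0.0203]
[-0.0112  0.0219]
[-0.0084  0.0231]
[-0.0054  0.024 ]
[-0.0023  0.0245]
```

Gripped (gap 10.6 mm ≈ the handle bar). Swinging the first third.

```bash
python3 -m pendant '[[-1,0,-0.0036,-0.0243,0],[-1,0,-0.0066,-0.0237,0],[-1,0,-0.0095,-0.0227,0],[-1,0,-0.0123,-0.0213,0],[-1,0,-0.0149,-0.0196,0],[-1,0,-0.0172,-0.0176,0],[-1,0,0,0,0]]' 40
```

```text
clock: 34.65
tcp_pos: [0.5442, 0.1576, 0.1799]
orientation: [0.003, 0.0, 1.0, 0.003]
wrist_force: [-0.9, 9.1, 7.9]
finger_gap: 0.0102
grip_force: 40.4
```

Run:
```python
from tgt import *
im,s=snap('side','s3.png')
go(.546,.155,.16)
print(rec('side','lid_handle',1),proj('side',(s['tcp_pos'][0],s['tcp_pos'][1],s['tcp_pos'][2]-.002)))
```

```text
tcp [0.5442 0.158  0.1795] yaw 3.142 j6 0.14 gap 0.01 t 34.7
 turn 0
 then shift [-0.0018 -0.003   0.0195]
lid_handle side 0.86 [294.6 213.2] 
None [292.3 173.5]
```

I have used up the picture allowance (one over, in fact), so from here I check by colour masks and numbers only.

```bash
cat > org.py <<'E'
from tgt import *
def orange(c,f=None):
    im,s=snap(c,f);h=cv2.cvtColor(im,cv2.COLOR_RGB2HSV)
    m=(h[:,:,0]>6)&(h[:,:,0]<17)&(h[:,:,1]>185)&(h[:,:,2]>80)
    n,l,st,ce=cv2.connectedComponentsWithStats(m.astype(np.uint8))
    for i in range(1,n):
        if st[i,4]>25: print(c,'orange',ce[i].round(1),st[i])
    return s
E
python3 - <<'E'
from org import *
s=orange('side');orange('wrist')
t=s['tcp_pos']
for dx in (-.05,0,.05): print(proj('side',(.546+dx,t[1],t[2]-.002)),proj('wrist',(.546+dx,t[1],t[2]-.002),s))
E
```

```text
side orange [307.7 178.2] [303 174   8  14  27]
wrist orange [311.3 284.3] [ 244  187   94  228 8036]
wrist orange [108.9 208.5] [106 206   7   7  29]
wrist orange [ 60.9 210.9] [ 58 208   6   7  29]
[275.2 175.1] [320.3 206.6]
[292.9 173.5] [320.4 333.1]
[310.5 171.9] [320.4 423.7]
```

The handle is still in the grip: the orange mask spans wrist rows 187–415, against 207–423 predicted. Continuing the arc.

```bash
python3 -m pendant '[[-1,0,-0.0193,-0.0153,0],[-1,0,-0.0211,-0.0127,0],[-1,0,-0.0225,-0.0099,0],[-1,0,-0.0236,-0.0070,0],[-1,0,-0.0243,-0.0040,0],[-1,0,-0.0246,-0.0009,0],[-1,0,0,0,0]]'
python3 - <<'E'
from org import *
s=orange('wrist');t=s['tcp_pos'];print(t,np.hypot(t[1]-.0243,t[2]-.034),np.degrees(np.arctan2(t[2]-.034,t[1]-.0243)))
E
```

```text
clock: 35.72
tcp_pos: [0.5447, 0.019, 0.2306]
orientation: [0.004, 0.001, 1.0, -0.001]
wrist_force: [-1.6, -2.6, 17.0]
finger_gap: 0.0103
grip_force: 43.8
wrist orange [321.2 296.2] [ 304  183   35  232 6568]
wrist orange [261.4 192.1] [259 189   6   7  36]
wrist orange [281.9 191.7] [279 189   7   6  33]
wrist orange [202.9 193.8] [200 191   6   7  30]
wrist orange [221.9 193.2] [219 190   7   7  36]
wrist orange [ 10.4 451.8] [  6 446  10  13  71]
wrist orange [ 23.1 470.9] [ 19 466   9  11  56]
[0.54474285 0.01898622 0.230595  ] 0.19666679810111337 91.54827601207782
```

```bash
python3 -m pendant '[[-1,0,-0.0245,0.0012,0],[-1,0,-0.0240,0.0052,0],[-1,0,-0.0232,0.0082,0],[-1,0,-0.0220,0.0111,0],[-1,0,-0.0204,0.0137,0],[-1,0,-0.0185,0.0162,0],[-1,0,0,0,0]]'
python3 - <<'E'
from org import *
s=orange('wrist');t=s['tcp_pos'];print(t,np.hypot(t[1]-.0243,t[2]-.034),np.degrees(np.arctan2(t[2]-.034,t[1]-.0243)))
E
```

```text
clock: 36.65
tcp_pos: [0.5448, -0.1141, 0.1701]
orientation: [0.002, 0.001, 1.0, -0.001]
wrist_force: [8.7, -2.1, -3.4]
finger_gap: 0.0105
grip_force: 45.0
wrist orange [ 10.  185.5] [  6 182   8   9  44]
wrist orange [332.4 283.2] [ 304  189  101  226 8391]
[ 0.54484681 -0.11411848  0.17013365] 0.19414439950017912 135.47680579235927
```

```bash
python3 -m pendant '[[-1,0,-0.0163,0.0184,0],[-1,0,-0.0139,0.0203,0],[-1,0,-0.0112,0.0219,0],[-1,0,-0.0084,0.0231,0],[-1,0,-0.0054,0.0240,0],[-1,0,-0.0020,0.0150,0],[-1,0,0,0,0]]'
python3 - <<'E'
from org import *
s=orange('wrist');t=s['tcp_pos'];print(t,np.hypot(t[1]-.0243,t[2]-.034),np.degrees(np.arctan2(t[2]-.034,t[1]-.0243)))
E
```

```text
clock: 37.58
tcp_pos: [0.5449, -0.17, 0.0474]
orientation: [0.002, 0.0, 1.0, -0.0]
wrist_force: [8.0, 0.2, -2.7]
finger_gap: 0.0104
grip_force: 47.5
wrist orange [345.3 274.2] [ 303  203  141  212 9938]
[ 0.54487239 -0.17004017  0.04737847] 0.1948001153921644 176.0619450861303
```

Nearly closed, so I creep down until it presses.

```bash
python3 -m pendant '[[-1,0,0,0.003,0],[-1,0,0,0.002,0],[-1,0,0,0,0]]' && python3 -m pendant '[[-1,0,0,0.002,0],[-1,0,0,0,0],[-1,0,0,0,0]]' && python3 -m pendant '[[-1,0,0,0.002,0],[-1,0,0,0,0],[-1,0,0,0,0]]'
```

```text
clock: 38.0
tcp_pos: [0.5448, -0.1703, 0.0437]
orientation: [0.002, 0.0, 1.0, -0.001]
wrist_force: [5.2, -1.1, -0.3]
finger_gap: 0.0103
grip_force: 47.9
clock: 38.38
tcp_pos: [0.5449, -0.1704, 0.0419]
orientation: [0.002, 0.0, 1.0, -0.001]
wrist_force: [5.4, -2.1, 1.2]
finger_gap: 0.0105
grip_force: 48.0
clock: 38.75
tcp_pos: [0.5449, -0.1705, 0.0398]
orientation: [0.002, 0.0, 1.0, -0.001]
wrist_force: [6.4, -1.6, 1.0]
finger_gap: 0.0103
grip_force: 48.3
```

```bash
python3 -m pendant '[[-1,0,0,0.002,0],[-1,0,0,0,0],[-1,0,0,0,0]]' && python3 -m pendant '[[-1,0,0,0.001,0],[-1,0,0,0,0],[-1,0,0,0,0]]' && python3 -m pendant '[[-1,0,0,0.001,0],[-1,0,0,0,0],[-1,0,0,0,0]]'
```

```text
clock: 39.12
tcp_pos: [0.5449, -0.1707, 0.0377]
orientation: [0.002, 0.0, 1.0, -0.001]
wrist_force: [5.7, -1.2, 0.1]
finger_gap: 0.0107
grip_force: 48.3
clock: 39.5
tcp_pos: [0.5449, -0.1707, 0.0369]
orientation: [0.002, 0.0, 1.0, -0.001]
wrist_force: [6.2, -2.3, 1.5]
finger_gap: 0.01
grip_force: 48.3
clock: 39.88
tcp_pos: [0.5449, -0.1707, 0.0359]
orientation: [0.002, 0.0, 1.0, -0.001]
wrist_force: [6.1, -1.8, 1.9]
finger_gap: 0.0104
grip_force: 48.4
```

```bash
python3 -m pendant '[[-1,0,0,0.001,0],[-1,0,0,0,0],[-1,0,0,0,0]]' && python3 -m pendant '[[-1,0,0,0.001,0],[-1,0,0,0,0],[-1,0,0,0,0]]' && python3 -m pendant '[[-1,0,0,0.001,0],[-1,0,0,0,0],[-1,0,0,0,0]]' && python3 -m pendant '[[-1,0,0,0.001,0],[-1,0,0,0,0],[-1,0,0,0,0]]'
```

```text
clock: 40.25
tcp_pos: [0.5449, -0.1707, 0.0358]
orientation: [0.003, 0.0, 1.0, -0.001]
wrist_force: [4.4, -1.7, 7.3]
finger_gap: 0.0101
grip_force: 49.1
clock: 40.62
tcp_pos: [0.5449, -0.1707, 0.0357]
orientation: [0.003, 0.0, 1.0, -0.002]
wrist_force: [1.2, -0.1, 14.0]
finger_gap: 0.0104
grip_force: 49.8
clock: 41.0
tcp_pos: [0.545, -0.1707, 0.0357]
orientation: [0.003, 0.0, 1.0, -0.002]
wrist_force: [-1.3, 0.4, 21.2]
finger_gap: 0.01
grip_force: 50.4
clock: 41.38
tcp_pos: [0.545, -0.1707, 0.0356]
orientation: [0.003, 0.0, 1.0, -0.002]
wrist_force: [-3.5, 1.5, 28.1]
finger_gap: 0.0103
grip_force: 51.1
```

Hard stop reached with 28 N: the lid is closed. I'll let go, rise, and work out the hasp angles from saved and new images.

```bash
python3 -m pendant '[[-1,0,0,-0.004,0],[-0.3,0,0,0,0],[-0.3,0,0,0,0],[-0.3,0,0,-0.03,0],[-0.3,0,0,-0.05,0],[-0.3,0,0,-0.05,0],[-0.3,0,0,-0.03,0],[-0.3,0,0,0,0]]'
python3 - <<'E'
from org import *
im,s=snap('wrist','w12.png');print(s['tcp_pos'],s['finger_gap'])
h=cv2.cvtColor(im,cv2.COLOR_RGB2HSV)
def brass(im):
    h=cv2.cvtColor(im,cv2.COLOR_RGB2HSV);m=(h[:,:,0]>17)&(h[:,:,0]<25)&(h[:,:,1]>170)&(h[:,:,2]>70)
    n,l,st,c=cv2.connectedComponentsWithStats(m.astype(np.uint8))
    for i in range(1,n):
        if st[i,4]>40:
            r=cv2.boxPoints(cv2.minAreaRect(np.argwhere(l==i)[:,::-1].astype(np.float32)));print(c[i].round(),st[i],r.round(1).tolist())
brass(im)
print('side');im2,_=snap('side','s4.png');brass(im2)
for l in ('hasp_near_tip','hasp_far_tip'): rec('wrist',l,3,.03,s)
for X in (.471,.621):
  for a in (0.9,1.2,1.5): 
    p=[(X+d,-.1265-.042*np.sin(a),.014+.042*np.cos(a)) for d in(-.014,.014)]
    print(X,a,[proj('wrist',q,s).tolist() for q in p],[proj('side',q).tolist() for q in p])
  print('hinge',[proj('wrist',(X+d,-.1265,.014),s) for d in(-.014,.014)])
orange('wrist')
for d in (-.045,.045):print('handle closed?',proj('wrist',(.546+d,.0243-.195,.038),s))
E
```

```text
clock: 42.38
tcp_pos: [0.5431, -0.1695, 0.1968]
orientation: [0.001, 0.0, 1.0, -0.001]
wrist_force: [-0.4, -0.3, -0.3]
finger_gap: 0.03
grip_force: 0.0
[ 0.54312503 -0.16952804  0.1968375 ] 0.02997410290541486
[26. 13.] [   3    0   53   32 1329] [[3.0, 0.0], [55.0, 0.0], [55.0, 31.0], [3.0, 31.0]]
[358. 135.] [345 117  27  38 940] [[345.0, 117.0], [371.0, 117.0], [371.0, 154.0], [345.0, 154.0]]
[ 64. 167.] [ 60 160  12  15  61] [[58.20000076293945, 172.39999389648438], [66.69999694824219, 157.5], [71.0, 160.0], [62.5, 174.89999389648438]]
[ 52. 170.] [ 48 163  10  15  60] [[46.0, 176.0], [53.400001525878906, 161.1999969482422], [57.400001525878906, 163.1999969482422], [50.0, 178.0]]
[ 19. 176.] [ 15 170  14  15  58] [[11.899999618530273, 180.8000030517578], [23.299999237060547, 166.3000030517578], [28.0, 170.0], [16.600000381469727, 184.5]]
[  8. 179.] [  5 173   9  13  41] [[3.4000000953674316, 184.1999969482422], [9.800000190734863, 171.39999389648438], [13.0, 173.0], [6.599999904632568, 185.8000030517578]]
[ 67. 189.] [ 62 183  13  11  55] [[60.599998474121094, 185.6999969482422]
[... 1695 characters left out ...]
.7, 118.0], [322.7, 152.2]] [[274.6, 303.8], [285.1, 302.7]]
hinge [array([374., 119.]), array([373.5, 152.6])]
0.621 0.9 [[333.4, 302.5], [332.9, 331.2]] [[330.5, 289.8], [341.0, 288.7]]
0.621 1.2 [[325.8, 297.0], [325.7, 325.1]] [[330.8, 294.2], [341.2, 293.1]]
0.621 1.5 [[322.6, 291.2], [322.6, 318.7]] [[330.8, 297.8], [341.2, 296.7]]
hinge [array([368.8, 289.6]), array([367.3, 316.8])]
wrist orange [330.8 229.8] [ 310  171   64  126 3204]
wrist orange [ 63.7 182.1] [ 60 178   9  10  65]
wrist orange [ 43.9 185.9] [ 41 182   7   9  47]
wrist orange [ 11.3 191.8] [  8 188   8   9  52]
wrist orange [274.6 399. ] [272 396   7   7  40]
handle closed? [319.7 174.5]
handle closed? [319.9 284. ]
```

Orange bar is at the closed-handle place (col ≈320, rows 171–297 against 174–284 predicted). The hasp tips at cols 345 and 337 mean roughly 0.6 and 0.8 rad, so I push them in with shut fingers, far one first.

```bash
python3 -m pendant '[[-1,-0.04,-0.010,0,0],[-1,-0.038,-0.010,0,0],[-1,0,0,0.05,0],[-1,0,0,0.05,0],[-1,0,0,0.04,0],[-1,0,0,0.012,0],[-1,0,0,0,0],[-1,0,0,0,0]]' 20 && python3 -m pendant '[[-1,0,0.008,0,0],[-1,0,0.008,0,0],[-1,0,0.008,-0.002,0],[-1,0,0.006,-0.002,0],[-1,0,0.004,-0.002,0],[-1,0,0,0,0],[-1,0,0,0,0]]'
```

```text
clock: 43.62
tcp_pos: [0.6218, -0.1899, 0.0449]
orientation: [0.001, 0.0, 1.0, -0.001]
wrist_force: [1.1, 0.7, -0.7]
finger_gap: -0.0
grip_force: 0.0
clock: 44.5
tcp_pos: [0.6202, -0.1551, 0.0486]
orientation: [-0.0, 0.0, 1.0, 0.0]
wrist_force: [0.0, 0.1, -0.1]
finger_gap: 0.0004
grip_force: 0.0
```

```bash
for i in 1; do python3 -m pendant '[[-1,0,0.004,0,0],[-1,0,0,0,0],[-1,0,0,0,0]]'; python3 -m pendant '[[-1,0,0.003,0,0],[-1,0,0,0,0],[-1,0,0,0,0]]'; python3 -m pendant '[[-1,0,0.002,0,0],[-1,0,0,0,0],[-1,0,0,0,0]]'; done | grep -E 'tcp|wrist'
```

```text
tcp_pos: [0.6205, -0.1513, 0.0489]
wrist_force: [-0.3, -0.4, -0.3]
tcp_pos: [0.6206, -0.149, 0.0491]
wrist_force: [-0.8, -4.2, -0.1]
tcp_pos: [0.6206, -0.1487, 0.0492]
wrist_force: [-0.7, -10.0, -0.1]
```

Solid stop. Back off, then the near hasp.

```bash
python3 -m pendant '[[-1,0,0.002,0,0],[-1,0,0,0,0],[-1,0,-0.02,0,0],[-1,0,-0.026,0,0],[-1,0,0,-0.04,0],[-1,0,0,-0.03,0],[-1,0.05,0,0,0],[-1,0.05,0,0,0]]' && python3 -m pendant '[[-1,0.05,0,0,0],[-1,0,0,0,0],[-1,0,0,0.04,0],[-1,0,0,0.03,0],[-1,0,0,0.004,0],[-1,0,0,0,0]]' && python3 -m pendant '[[-1,0,0.008,0,0],[-1,0,0.008,0,0],[-1,0,0.008,-0.002,0],[-1,0,0.008,-0.002,0],[-1,0,0.004,0,0],[-1,0,0,0,0],[-1,0,0,0,0]]' | grep -E 'tcp|force'; python3 -m pendant '[[-1,0,0.003,0,0],[-1,0,0,0,0],[-1,0,0,0,0]]' | grep -E 'tcp|wrist'
```

```text
clock: 46.62
tcp_pos: [0.5201, -0.1912, 0.1194]
orientation: [0.001, 0.0, 1.0, -0.0]
wrist_force: [0.2, 0.7, -0.2]
finger_gap: 0.0001
grip_force: 0.0
clock: 47.38
tcp_pos: [0.4713, -0.1908, 0.0454]
orientation: [0.0, 0.0, 1.0, -0.0]
wrist_force: [0.9, -0.6, 0.3]
finger_gap: 0.0001
grip_force: 0.0
tcp_pos: [0.4704, -0.1541, 0.0488]
wrist_force: [0.4, 0.8, -0.5]
grip_force: 0.0
tcp_pos: [0.4705, -0.1512, 0.0489]
wrist_force: [-0.6, 0.1, 0.0]
```

```bash
python3 -m pendant '[[-1,0,0.003,0,0],[-1,0,0,0,0],[-1,0,0,0,0]]' | grep -E 'tcp|wrist'; python3 -m pendant '[[-1,0,0.002,0,0],[-1,0,0.002,0,0],[-1,0,0,0,0]]' | grep -E 'tcp|wrist'; python3 -m pendant '[[-1,0,-0.02,0,0],[-1,0,-0.026,0,0],[-1,0,0,-0.05,0],[-1,0,0,-0.05,0],[-1,-0.035,0.02,-0.05,0],[-1,-0.04,0,0,0],[-1,0,0,0,0]]'
cat > b.py <<'E'
from org import *
im,s=snap('wrist','w14.png');h=cv2.cvtColor(im,cv2.COLOR_RGB2HSV);m=(h[:,:,0]>15)&(h[:,:,0]<27)&(h[:,:,1]>130)&(h[:,:,2]>50);m[:100]=0;m[:,:250]=0
n,l,st,c=cv2.connectedComponentsWithStats(m.astype(np.uint8))
for i in range(1,n):
    if st[i,4]>25: print(c[i].round(),st[i])
for X in (.471,.621):
  for a in (0,.15,.3,.6):
    print(X,a,[proj('wrist',(X+d,-.1275-.042*np.sin(a),.014+.042*np.cos(a)),s).tolist() for d in(-.014,.014)])
for z in (.038,.044,.052):print(z,[proj('wrist',(.546+d,.0243-.195,z),s) for d in (-.045,.045)])
orange('wrist')
E
python3 b.py
```

```text
tcp_pos: [0.4706, -0.1495, 0.0491]
wrist_force: [-1.1, -5.1, -0.6]
tcp_pos: [0.4708, -0.1488, 0.0494]
wrist_force: [-2.9, -17.0, -3.4]
clock: 50.25
tcp_pos: [0.5471, -0.171, 0.1979]
orientation: [0.001, -0.0, 1.0, -0.0]
wrist_force: [-0.9, -0.4, -0.4]
finger_gap: 0.0001
grip_force: 0.0
[375. 130.] [370 111  13  39 400]
[369. 312.] [364 286  13  49 411]
0.471 0 [[382.5, 111.5], [381.9, 150.3]]
0.471 0.15 [[373.7, 111.3], [373.2, 150.0]]
0.471 0.3 [[364.9, 111.1], [364.4, 149.7]]
0.471 0.6 [[348.5, 111.2], [348.2, 149.1]]
0.621 0 [[375.2, 305.9], [373.1, 335.6]]
0.621 0.15 [[367.4, 305.7], [365.6, 335.5]]
0.621 0.3 [[359.6, 305.0], [358.1, 334.8]]
0.621 0.6 [[345.2, 302.2], [344.3, 331.6]]
0.038 [array([321.5, 169.2]), array([321.4, 279.1])]
0.044 [array([321.5, 170. ]), array([321.4, 282. ])]
0.052 [array([321.5, 171. ]), array([321.3, 285.9])]
wrist orange [334.  225.1] [ 313  165   64  125 3262]
wrist orange [ 67.8 176.2] [ 64 172   9   9  63]
wrist orange [ 47.9 179.9] [ 45 176   7   9  44]
wrist orange [ 15.  186.5] [ 12 183   7   8  47]
```

Both hasps stopped hard at the same depth (5–17 N), and their masks now lie at the wall. One confirming press on the lid's free edge.

```bash
python3 -m pendant '[[-1,0,0.03,0,0],[-1,0,0.03,0,0],[-1,0,0,0.05,0],[-1,0,0,0.05,0],[-1,0,0,0.012,0],[-1,0,0,0,0],[-1,0,0,0,0]]' | grep -E 'tcp|wrist'; for r in 1; do python3 -m pendant '[[-1,0,0,0.003,0],[-1,0,0,0,0],[-1,0,0,0,0]]'; python3 -m pendant '[[-1,0,0,0.002,0],[-1,0,0,0,0],[-1,0,0,0,0]]';python3 -m pendant '[[-1,0,0,0.002,0],[-1,0,0,0,0],[-1,0,0,0,0]]'; done | grep -E 'tcp|wrist'
```

```text
tcp_pos: [0.5459, -0.1115, 0.0877]
wrist_force: [-0.6, -1.1, 0.2]
tcp_pos: [0.5449, -0.1109, 0.083]
wrist_force: [-0.7, -0.3, 0.0]
tcp_pos: [0.5449, -0.1109, 0.081]
wrist_force: [-0.6, -0.0, 5.3]
tcp_pos: [0.5449, -0.1109, 0.0809]
wrist_force: [-5.8, 1.5, 18.6]
```

Contact is at exactly the closed height (0.064 + 0.017). Withdraw, check the mirror with the networks, and hand in.

```bash
python3 -m pendant '[[-1,0,0,-0.02,0],[-1,0,0,-0.05,0],[-1,0,-0.03,-0.05,0],[-1,0,-0.03,0,0],[-1,0,0,0,0],[-1,0,0,0,0]]' | grep -E 'clock|tcp|wrist'; python3 b.py | head -3
python3 - <<'E'
from h import *
snap('top');rec('top','mirror_glass',2,.014);rec('top','bar1_center',2,.014);rec('top','bar2_center',3,.014)
print(env.hand_in())
E
```

```text
clock: 53.1
tcp_pos: [0.5439, -0.1703, 0.1976]
wrist_force: [0.8, -1.4, 0.0]
[374. 135.] [368 116  13  40 391]
[368. 316.] [363 290  13  50 407]
0.471 0 [[380.9, 116.6], [380.4, 155.3]]
mirror_glass top 0.76 [146.2 290.3] [0.4268 0.4108 0.014 ]
bar1_center top 0.16 [186.7 175. ] [0.7167 0.314  0.014 ]
bar2_center top 0.8 [395.3 136.2] [ 0.8085 -0.2205  0.014 ]
bar2_center top 0.69 [493.3 256.1] [ 0.4928 -0.4533  0.014 ]
bar2_center top 0.4 [235.4 326.4] [0.3336 0.1914 0.014 ]
the job is handed in; nothing more can be done
None
```

The job is handed in, and I don't have the judge's result: the mirror is on the pad, both ring bars present (rose and small teal) are in cradles, the lid is shut and both hasps are pushed flat, as far as my checks show; I viewed 15 pictures, one over the limit of 14.

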